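# Put the boxed clear ice away in the bench-top freezer

## Robot

A 7-joint arm with a two-finger parallel gripper is mounted at the origin on the work surface. World frame = base frame: x ahead of the robot, y to its left, z up, the work surface at z = 0. Lengths are in m, angles in degrees, forces in N, time in s.
With the tool pointing down it reaches from about 0.425 to 0.875 m from the base axis. Payload 4.7 kg.
Tool frame: the origin (TCP) lies at the centre of the arm's flange, where the gripper is bolted on; the fingertips stand 182 mm ahead of it and the grasp point (between the pads) lies 164 mm ahead of it (env.grip_depth is the distance from the TCP to the grasp point, in m); z points along the fingers, y is the line along which they close (so a half turn about z gives the same grasp; the last joint's range is limited). The gripper opens to 87 mm and grips with 3 to 60 N. Pads are 19 mm wide; open, the fingers measure 117 mm over their backs; the gripper's body (75 mm by 190 mm) begins 51 mm behind the grasp point.
Start: joints at [-76.484, 18.392, -4.016, 83.108, 1.295, 78.541, -3.26], TCP at [0.143, 0.634, 0.405] pointing down, gripper open.
Joint ranges: [-163.93, 163.93], [-17.29, 119.83], [-79.2, 71.16], [3.27, 140.29], [-89.18, 269.18], [5.43, 117.66], [-154.24, 154.24]. Speed limits (degrees/s): [147.25, 147.25, 180, 180, 180, 180, 180].

## Interface

Orientations are given as [roll, pitch, yaw] about the fixed x, y, z axes, in that order (R = Rz(yaw) Ry(pitch) Rx(roll)).
In Python, from cell import env gives the robot as it stands. The module is installed in compiled form; this text tells all that it offers.
- The arm moves only by the tool send_rows, never from a script. Its arguments are lists of equal length, an entry for each row: "xyz": the shift along the tool's x, y, z in m, a list of three; "rotation": the turn, a rotation vector about the tool's x, y, z in rad, a list of three; "jaw": the opening, from 0 (shut) to 1 (fully open). A call has 1 to 20 rows; each row shifts and turns the commanded pose from where the row before left it, along the tool's axes as they then stand; what a row does not reach is not made up. A row lasts 1/10 s, in which the tool goes at most 50 mm and 8.59 degrees, less where a joint would pass 70% of its speed; a pose out of reach is approached as far as the arm can. A call is refused whole if a number of a shift passes 0.05 or a number of a turn 0.15, either way. A call with a gripper value outside its range is refused whole. The fingers move at their own pace and stop on an object; "newtons" is the grip in N (left out, the last holds). Time passes only in rows, so rows that do not move let the fingers close. It gives the time, the measured TCP pose, the force, the opening and the grip force at its end, in the units of the state.
- env.get_obs(): the state, without advancing time (a new reading comes with each control period).
- env.read_camera(name): name is "side" or "top" or "wrist"; returns a dict with "image" (420x560x3 uint8, blue, green, red), "fx", "fy", "cx", "cy" (pixels), "R" (3x3) and "t" (3): a world point X has camera coordinates R X + t. Camera axes: x right, y down, z forward; pixel columns grow to the right and rows downward; lengths in m; the calibration is good to about 2 mm. The wrist camera is an equidistant fisheye: a pixel r from the principal point sees the ray r / f radians off the axis. A picture is of the moment at which its call begins. There is no depth.
- env.sign_off(): hands the job in; it is judged then, once.
The state is a dict: "time_s": time; "qpos": joint angles; "joint_velocities": joint speeds; "effort": joint torques, N m; "tool_pos": TCP position; "tool_rot": TCP orientation; "force": force on the tool from outside, world axes, zero at the start; "wrist_torque": the same for the moment, N m; "grip_width": finger opening in m; "grasp_force": force on a finger pad.
Only numpy, scipy, OpenCV 4.12 (cv2) and the standard library are available. Lean on these libraries where they do the work, as an engineer would, in place of code of your own. Each camera call takes 0.05 s, during which the arm holds its last target. There are 200 camera calls.

## Task

Put the boxed ice away: open the freezer's glass door wide, slide its shelf all the way out, and stack every blue-lidded box from the cutting board on the middle of the shelf, in one square column, lids up and long sides running front to back. Then slide the shelf fully home and push the door shut until it seats on its catch. Leave everything else on the table where it is.

Things in the scene. Friction and masses are not known exactly. Their poses are not given: they have to be found in the camera images.
- board: white cutting board lying fixed on the table, 340 (its x) x 310 (its y) x 12 mm; origin at the centre of its underside; the boxes of ice stand on it at the start
- freezer: bench-top freezer, grey, fixed to the table: 280 mm wide, 220 mm deep behind its front face, 310 mm high; origin at table height in the middle of the front face of the cabinet (behind the door); its x points into the cabinet, its y to the left as seen from the front (towards the hinges), z up. The opening is 220 mm wide, 45 to 280 mm above the table
- door (a joint): the freezer's glass door, rad: 0 shut, stop at 1.9. Hinged upright at the freezer's left front edge (+y); seen from above it opens clockwise. 280 mm wide, 30 to 305 mm above the table; flat outer face 60 mm in front of the cabinet face, inside hollow. A sprung roller catch seats it at 0: it takes about 9 N at the handle to pull it free or push it on; else 1 to 3 N, and it stays put
- door_hinge (a point): point on the door's hinge axis, 245 mm above the table
- door_handle (a point): middle of the upright part of the door handle: a round steel bar 14 mm thick, vertical, from 190 to 290 mm above the table, 250 mm from the hinge line along the door and 45 mm in front of the door's outer face (38 mm free gap behind it), joined to the door by two 10 mm posts 200 and 280 mm above the table; this point is 245 mm above the table
- shelf (a joint): pull-out shelf in the freezer, in m: 0 fully home, 0.17 at its stop when pulled out of the front; it slides along the freezer's x with about 2 N and stays where it is left
- shelf_mid (a point): middle of the shelf's upper surface, 56 mm above the table (moves with the shelf; axes as the freezer's). The shelf is a flat plate 150 mm (x) by 200 mm (y) with a 12 mm high stop along its back edge only
- shelf_grip (a point): point in the black upright pull grip at the middle of the shelf's front edge: a plate 14 mm thick (freezer's y), 44 mm long (x), its top 118 mm above the table; this point is 92 mm above the table, and 25 mm in front of the cabinet face when the shelf is home
- box0: closed clear-plastic box of ice spears, blue lid, 130 (its x) x 96 (its y) x 45 mm (its z), about 0.4 kg; midway along each long side is a full-height finger recess 56 mm long and 15 mm deep, so that it is 66 mm wide there: grip it across the recesses. Origin at the centre of its underside. All boxes are alike; two to four are present (None: absent or in the fingers)
- box1: the same kind of box, like box0
- box2: the same kind of box, like box0
- box3: the same kind of box, like box0
- ruler: wooden ruler 300 x 28 x 6 mm, lying on the table along the near edge of the cutting board; to be left alone; origin at the centre of its underside
- ice_slab: large slab of clear ice 110 x 70 x 50 mm; to be left alone; origin at the centre of its underside
- ice_offcut: clear ice offcut 85 x 60 x 50 mm; to be left alone; origin at the centre of its underside
- scraper: flat ice scraper, about 250 mm long; to be left alone; origin at the centre of its underside
- tumbler: glass tumbler, 72 mm across, 90 mm high; to be left alone; origin at the centre of its underside
- sprayer: clear bottle with a blue cap, 64 mm across, 170 mm high; to be left alone; origin at the centre of its underside
- glass2: second glass tumbler, 72 mm across, 90 mm high; to be left alone; origin at the centre of its underside

How it is judged (in metres and radians):
On the way, in this order (a step that is already met when the one before it is completed fails the run):
1. the door is wide open (over 1.3 rad) (value of joint door above 1.3 rad), for 0.2 s.
2. the shelf is pulled out (over 150 mm) (value of joint shelf above 0.15 m), for 0.2 s.
3. every box present stands released in one square column on the middle of the pulled-out shelf (horizontal distance between each of box0, box1, box2, box3 and shelf_mid below 0.03 m and z of each of box0, box1, box2, box3 in the frame of shelf_mid above -0.006 m and angle between each of box0, box1, box2, box3's own z axis and vertical below 0.08 rad and angle between the x axis of each of box0, box1, box2, box3 and the x axis of shelf_mid, either way round below 0.14 rad and linear speed of each of box0, box1, box2, box3 below 0.03 m/s and horizontal distance between box0 and box1 below 0.015 m and horizontal distance between each of box0, box1 and box2 below 0.015 m and horizontal distance between each of box0, box1, box2 and box3 below 0.015 m and contact force between the fingers and box0 below 0.3 N and contact force between the fingers and box1 below 0.3 N and contact force between the fingers and box2 below 0.3 N and contact force between the fingers and box3 below 0.3 N and value of joint shelf above 0.14 m), for 0.3 s.
4. the shelf is slid home again (within 10 mm) (value of joint shelf below 0.01 m), for 0.2 s.
At the end, for the whole second after the job is handed in: Door on its catch (under 0.02 rad), shelf home (within 10 mm), all boxes present at rest in one column: each within 30 mm of the shelf's middle, within 15 mm of every other box, long side within 0.14 rad of front to back, lid up (tilt under 0.08 rad) (value of joint door below 0.02 rad and value of joint shelf below 0.01 m and horizontal distance between each of box0, box1, box2, box3 and shelf_mid below 0.03 m and z of each of box0, box1, box2, box3 in the frame of shelf_mid above -0.006 m and angle between each of box0, box1, box2, box3's own z axis and vertical below 0.08 rad and angle between the x axis of each of box0, box1, box2, box3 and the x axis of shelf_mid, either way round below 0.14 rad and linear speed of each of box0, box1, box2, box3 below 0.03 m/s and horizontal distance between box0 and box1 below 0.015 m and horizontal distance between each of box0, box1 and box2 below 0.015 m and horizontal distance between each of box0, box1, box2 and box3 below 0.015 m); the robot touches nothing.
It fails at once if one of the other things on the table is shoved more than 50 mm or tipped over (distance of any of ruler, ice_slab, ice_offcut, scraper, tumbler, sprayer, glass2 from where it was at the start of the episode above 0.05 m or angle between any of ruler, ice_slab, ice_offcut, scraper, tumbler, sprayer, glass2's own z axis and vertical above 0.5 rad).
Of box0, box1, box2, box3 only 2 to 4 are there at a start; the rules pass over those that are not, and their reading is None.
At some moment in a run one of box0, box1, box2, box3 may be knocked a few centimetres aside while the robot is not near it.
Once in a run the grip may slacken for a moment while it holds something.
It also fails if it takes over 210 s, if anything falls off the work surface, if the arm or the gripper's body presses on something with over 40 N, if the wrist force passes 120 N, or if a joint passes its speed limit or range.

## Working session

There is one attempt and no reset: what is moved stays moved. The work goes in short steps, Python scripts to look and compute and a tool call to move; the robot and the scene stay as the last step left them, time stands still between calls to the robot, and variables do not carry over. Pictures are saved under pics/ and viewed, at most 16 in all, crops included, and the job is handed in when it is done.

Besides the shell and the picture viewer there is one more tool, called after "Emit:" by a JSON object that holds its "op" and its "data", one argument or row to a line. send_rows: Moves the arm, as the interface text tells. Its arguments: {"type":"object","properties":{"xyz":{"type":"array"},"rotation":{"type":"array"},"jaw":{"type":"array"},"newtons":{"type":"number"}},"required":["xyz","rotation","jaw"]}

```bash
mkdir -p pics; cat > h.py <<'E'
import numpy as np, cv2
from scipy.spatial.transform import Rotation as Ro
from cell import env
def shot(n,f=None):
    c=env.read_camera(n)
    if f: cv2.imwrite('pics/'+f,c['image'])
    np.savez('cam_'+n+'.npz',**c)
    return c
def ray(c,u,v):
    R=np.array(c['R']);t=np.array(c['t'])
    x=(u-c['cx'])/c['fx'];y=(v-c['cy'])/c['fy']
    if c.get('fish'):
        r=np.hypot(x,y);d=np.array([x/r*np.sin(r),y/r*np.sin(r),np.cos(r)]) if r>1e-9 else np.array([0,0,1.])
    else: d=np.array([x,y,1.])
    d=R.T@d;return -R.T@t,d/np.linalg.norm(d)
def onz(c,u,v,z):
    o,d=ray(c,u,v);return o+d*(z-o[2])/d[2]
def tri(rs):
    A=np.zeros((3,3));b=np.zeros(3)
    for o,d in rs:
        P=np.eye(3)-np.outer(d,d);A+=P;b+=P@o
    x=np.linalg.solve(A,b);return x,[np.linalg.norm((np.eye(3)-np.outer(d,d))@(x-o)) for o,d in rs]
def proj(c,X):
    p=np.array(c['R'])@np.array(X)+np.array(c['t'])
    if c.get('fish'):
        r=np.hypot(p[0],p[1]);th=np.arctan2(r,p[2]);return c['cx']+c['fx']*th*p[0]/r,c['cy']+c['fy']*th*p[1]/r
    return c['cx']+c['fx']*p[0]/p[2],c['cy']+c['fy']*p[1]/p[2]
E
python3 - <<'E'
from h import *
np.set_printoptions(precision=4,suppress=True)
print(env.get_obs())
for n in ['side','top','wrist']:
    c=shot(n,n+'0.png')
    print(n,c['fx'],c['fy'],c['cx'],c['cy'],(-np.array(c['R']).T@np.array(c['t'])),np.array(c['R']).tolist())
E
```

```text
{'time_s': 0.0, 'qpos': array([-76.4845,  18.4383,  -4.0153,  83.1763,   1.297 ,  78.5398,
        -3.2591]), 'joint_velocities': array([ 0.0283,  0.0485, -0.035 ,  0.079 ,  0.0409,  0.0079,  0.0296]), 'effort': array([ -0.0001, -49.1283,  -0.4038, -31.2534,  -0.0638,   0.0437,
         0.0002]), 'tool_pos': array([0.143 , 0.6339, 0.4037]), 'tool_rot': array([-179.8908,    0.0078,  167.2953]), 'force': array([-0.6278, -0.1309,  0.1436]), 'wrist_torque': array([-0.0364,  0.0175, -0.0626]), 'grasp_force': 0.0, 'grip_width': 0.08727234275090077}
side 507.8883625219243 507.8883625219243 285.4220833722615 211.4424938408294 [0.1254 0.435  1.8334] [[-0.6698725200304534, -0.7424760062612372, 0.00043247475383552484], [-0.70656592082026, 0.637294753164172, -0.307603636397288], [0.22811270557219682, -0.206360795006658, -0.9515144853551901]]
top 524.0973851887037 524.0973851887037 269.5234171494122 205.93978383492606 [0.124  0.0601 1.9216] [[0.006681566809064911, -0.9999751438707803, 0.0022512897609856205], [-0.9754940396608972, -0.007013093194542468, -0.21991406301077804], [0.2199243853033124, -0.0007267492391316497, -0.9755166511057121]]
wrist 325.19226210127806 325.19226210127806 281.79643102336786 212.80227788209407 [0.0759 0.6489 0.3839] [[0.21968883912146972, 0.9755674884629584, -0.0022112031878956336], [0.943669957244112, -0.2119298431697137, 0.25411169467176753], [0.24743448781517505, -0.057912149227409504, -0.9671723513477345]]
```

View pics/side0.png

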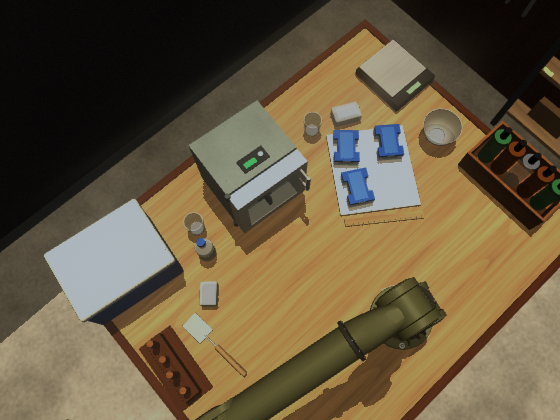

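View pics/top0.png

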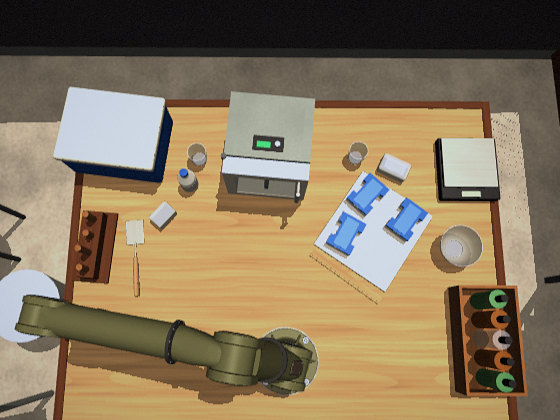

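Three blue boxes: top-view at (367,194), (409,219), (346,232). The freezer is at top (268,140) with its door shut and the handle at (298,190).

```bash
python3 - <<'E'
from h import *
a=cv2.imread('pics/top0.png')[85:235,210:330];b=cv2.imread('pics/side0.png')[95:235,185:320]
A=cv2.resize(a,None,fx=3.2,fy=3.2,interpolation=2);B=cv2.resize(b,None,fx=2.96,fy=3.2,interpolation=2)
im=np.zeros((480,800,3),np.uint8);im[:A.shape[0],:A.shape[1]]=A;im[:B.shape[0],400:400+min(400,B.shape[1])]=B[:,:400]
cv2.imwrite('pics/c1.png',im)
for n in ['top','side']:
    c=dict(np.load('cam_%s.npz'%n));hsv=cv2.cvtColor(c['image'],cv2.COLOR_BGR2HSV)
    m=cv2.inRange(hsv,(100,140,90),(125,255,255))
    cs,_=cv2.findContours(m,0,1)
    for k in cs:
        if cv2.contourArea(k)<150: continue
        r=cv2.minAreaRect(k);bp=cv2.boxPoints(r)
        P=np.array([onz(c,*p,0.057) for p in bp])[:,:2]
        e=[P[1]-P[0],P[2]-P[1]];e.sort(key=lambda q:-np.hypot(*q))
        print(n,r[0],P.mean(0).round(4),[np.hypot(*q).round(3) for q in e],np.degrees(np.arctan2(e[0][1],e[0][0])).round(1))
E
```

```text
top (345.88677978515625, 233.10379028320312) [ 0.4464 -0.2174] [np.float64(0.129), np.float64(0.095)] -29.5
top (406.4810791015625, 218.7135467529297) [ 0.5009 -0.4387] [np.float64(0.129), np.float64(0.095)] -37.0
top (367.4833679199219, 193.48439025878906) [ 0.5942 -0.3004] [np.float64(0.133), np.float64(0.092)] -42.9
side (357.51837158203125, 185.3488006591797) [ 0.4474 -0.2195] [np.float64(0.133), np.float64(0.096)] 150.4
side (346.0, 145.0) [ 0.595  -0.3029] [np.float64(0.126), np.float64(0.093)] 135.4
side (389.0365295410156, 139.76776123046875) [ 0.4999 -0.4415] [np.float64(0.131), np.float64(0.097)] 141.0
```

View pics/c1.png

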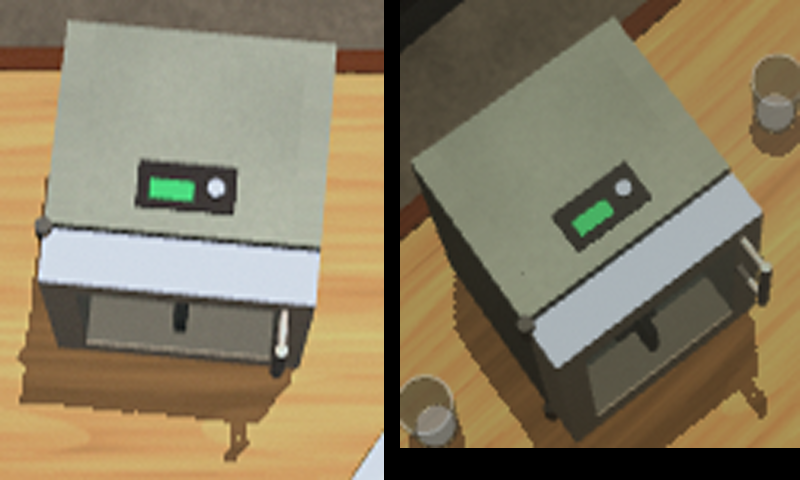

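The crop shows the door shut, with hinge knob at crop (43,227). Door-top front corners are at (40,280) and (316,305). The bar runs down from (281,350), and the shelf grip shows dark through the glass.

```bash
python3 - <<'E'
from h import *
np.set_printoptions(precision=4,suppress=True)
T=dict(np.load('cam_top.npz'));S=dict(np.load('cam_side.npz'))
t=lambda x,y:(x/3.2+210-.35,y/3.2+85-.35)
s=lambda x,y:((x-400)/2.96+185-.35,y/3.2+95-.35)
P={'backL':((67,20),(413,160)),'backR':((336,44),(614,17)),'doorFL':((39,281),(558,368)),'doorFR':((316,306),(763,214)),'cabFR':((320,246),(730,170)),'cabFL':((50,225),(528,318)),'bartop':((281,350),(767,268)),'barbot':((278,374),(766,302))}
for k,(a,b) in P.items():
    X,e=tri([ray(T,*t(*a)),ray(S,*s(*b))]);z=X[2]
    zz={'b':.31,'d':.305,'c':.31}[k[0]] if k[:3]!='bar' else (.29 if k=='bartop' else .19)
    print(k,X,np.array(e),onz(T,*t(*a),zz)[:2],onz(S,*s(*b),zz)[:2])
E
```

```text
backL [0.8661 0.1888 0.3307] [0.0015 0.0015] [0.8774 0.1907] [0.8747 0.1854]
backR [ 0.8477 -0.0871  0.3186] [0.0012 0.0012] [ 0.8529 -0.0878] [ 0.8504 -0.09  ]
doorFL [0.595  0.2119 0.3119] [0.0004 0.0004] [0.5975 0.2126] [0.5967 0.2109]
doorFR [ 0.5729 -0.065   0.3031] [0.0011 0.0011] [ 0.5735 -0.0648] [ 0.5712 -0.0643]
cabFR [ 0.6327 -0.0692  0.3092] [0.0021 0.0021] [ 0.6346 -0.069 ] [ 0.6302 -0.0688]
cabFL [0.6542 0.2023 0.3146] [0.0009 0.0009] [0.6547 0.2026] [0.6567 0.2017]
bartop [ 0.5287 -0.0302  0.2958] [0.0015 0.0015] [ 0.5317 -0.0304] [ 0.5288 -0.0319]
barbot [ 0.5268 -0.0323  0.1978] [0.0018 0.0018] [ 0.5304 -0.0327] [ 0.5268 -0.0345]
```

```bash
python3 - <<'E'
from h import *
np.set_printoptions(precision=3,suppress=True)
T=dict(np.load('cam_top.npz'));S=dict(np.load('cam_side.npz'))
# freezer local -> world
x=np.array([.9964,-.0845]);y=np.array([.0845,.9964]);o=np.array([.6446,.0683])
loc=lambda p:(np.array([(p-o)@x,(p-o)@y]))
for n,c,u,v,z in [('cap',T,183.5,172.5,.17),('cap',S,201,242,.17),('glass rim',T,196.5,151,.09),('glassbase',T,198,159,.0),('glass rim',S,193.5,221,.09),('slab',T,163,213,.05),('slab',S,209,290,.05),('tumb',T,357,150,.09),('tumb',S,312.5,121,.09)]:
    p=onz(c,u,v,z)[:2];print(n,p,loc(p))
h=loc(o)*0+[0,.14]
for th in [0,20,40,45,60,80,90,100]:
    a=np.radians(-th);R=np.array([[np.cos(a),-np.sin(a)],[np.sin(a),np.cos(a)]])
    out=[h+R@np.array(q) for q in [(-.105,-.25),(-.06,-.28),(0,-.28)]]
    w=[o+p[0]*x+p[1]*y for p in out]
    print(th,'handle',w[0],np.hypot(*w[0]).round(3),'outer',w[1],'inner',w[2])
E
```

```text
cap [0.636 0.359] [-0.033  0.288]
cap [0.635 0.358] [-0.035  0.288]
glass rim [0.742 0.328] [0.075 0.267]
glassbase [0.74  0.334] [0.072 0.273]
glass rim [0.737 0.326] [0.071 0.264]
slab [0.517 0.447] [-0.159  0.367]
slab [0.517 0.442] [-0.158  0.362]
tumb [ 0.75  -0.261] [ 0.133 -0.319]
tumb [ 0.744 -0.264] [ 0.127 -0.323]
0 handle [ 0.531 -0.032] 0.532 outer [ 0.573 -0.066] inner [ 0.633 -0.071]
20 handle [0.456 0.025] 0.457 outer [ 0.484 -0.021] inner [ 0.539 -0.046]
40 handle [0.406 0.105] 0.419 outer [0.416 0.052] inner [0.459 0.009]
45 handle [0.398 0.127] 0.417 outer [0.404 0.073] inner [0.442 0.027]
60 handle [0.386 0.197] 0.433 outer [0.377 0.143] inner [0.403 0.089]
80 handle [0.398 0.29 ] 0.492 outer [0.372 0.242] inner [0.378 0.183]
90 handle [0.416 0.334] 0.533 outer [0.383 0.291] inner [0.377 0.231]
100 handle [0.442 0.373] 0.578 outer [0.401 0.338] inner [0.386 0.28 ]
```

```bash
python3 - <<'E'
import cv2,numpy as np
a=cv2.imread('pics/top0.png')[130:250,100:280];cv2.imwrite('pics/c2.png',cv2.resize(a,None,fx=4,fy=4,interpolation=2))
E
```

```text
(no output)
```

View pics/c2.png

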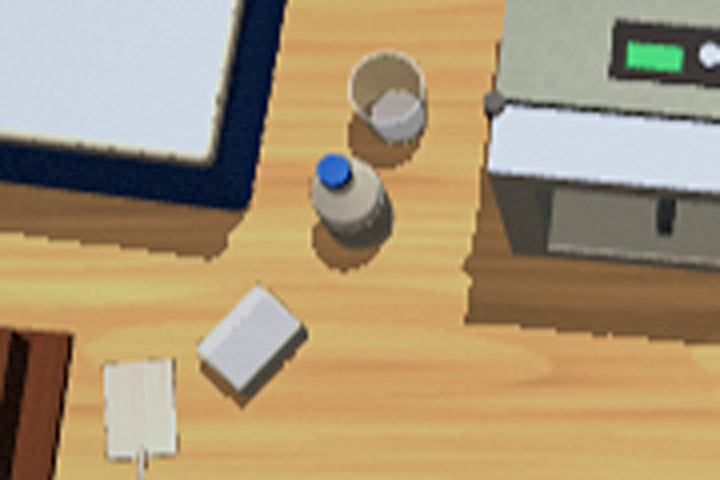

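The crop shows the sprayer at crop (350,200), the glass at (388,95) and the slab at (250,338). A door opening of about 92° stays clear of all of them. Next I plan the approach above the handle.

```bash
cat >> h.py <<'E'
fx=np.array([.9964,-.0845,0]);fy=np.array([.0845,.9964,0]);fo=np.array([.6446,.0683,0])
FY=-4.85
def F(x,y,z): return fo+x*fx+y*fy+np.array([0,0,z])
def down(yaw,tilt=0): # tilt deg about tool y: + leans the finger direction to tool -x
    return Ro.from_euler('xyz',[180,0,yaw],degrees=True)*Ro.from_rotvec([0,np.radians(tilt),0])
def cur():
    s=env.get_obs();return np.array(s['tool_pos']),Ro.from_euler('xyz',s['tool_rot'],degrees=True)
G=env.grip_depth
def plan(wps,start=None,jaw=None):
    """wps: list of (grasp point xyz, Rotation, nrows, jaw)."""
    p,R=start or cur();X=[];W=[];J=[]
    pg=p+R.apply([0,0,G])
    for g,Rt,n,j in wps:
        R0=R;g0=p+R.apply([0,0,G]);rv=(R0.inv()*Rt).as_rotvec()
        for i in range(1,n+1):
            Ri=R0*Ro.from_rotvec(rv*i/n);gi=g0+(np.array(g)-g0)*i/n;pi=gi-Ri.apply([0,0,G])
            d=np.round(R.inv().apply(pi-p),3);w=np.round((R.inv()*Ri).as_rotvec()/.005)*.005
            p=p+R.apply(d);R=R*Ro.from_rotvec(w)
            X.append([float(v) for v in d+0.]);W.append([float(round(v,3)) for v in w+0.]);J.append(j)
    for k in range(0,len(X),20):
        x=X[k:k+20];w=W[k:k+20]
        print('xyz',str(x).replace(' ',''));print('rot',str(w).replace(' ',''));print('jaw',len(x),sorted(set(J[k:k+20])))
    print('max',np.abs(X).max(),np.abs(W).max(),'end tcp',p.round(4),R.as_euler('xyz',degrees=True).round(1))
    return p,R
E
python3 - <<'E'
from h import *
H=F(-.105,-.11,0);print(H)
plan([(H+[0,0,.35],down(175.15),20,.5)])
E
```

```text
[ 0.530683  -0.0324315  0.       ]
xyz [[-0.026,-0.028,-0.005],[-0.026,-0.029,-0.006],[-0.026,-0.028,-0.005],[-0.026,-0.029,-0.006],[-0.025,-0.029,-0.005],[-0.026,-0.029,-0.006],[-0.025,-0.029,-0.005],[-0.024,-0.03,-0.005],[-0.025,-0.029,-0.006],[-0.025,-0.03,-0.005],[-0.024,-0.03,-0.006],[-0.024,-0.03,-0.005],[-0.024,-0.031,-0.006],[-0.023,-0.03,-0.005],[-0.024,-0.031,-0.006],[-0.023,-0.031,-0.005],[-0.023,-0.031,-0.005],[-0.023,-0.031,-0.006],[-0.022,-0.031,-0.005],[-0.023,-0.031,-0.006]]
rot [[0.0,0.0,-0.005],[0.0,0.0,-0.01],[0.0,0.0,-0.005],[0.0,0.0,-0.005],[0.0,0.0,-0.01],[0.0,0.0,-0.005],[0.0,0.0,-0.01],[0.0,0.0,-0.005],[0.0,0.0,-0.005],[0.0,0.0,-0.01],[0.0,0.0,-0.005],[0.0,0.0,-0.005],[0.0,0.0,-0.01],[0.0,0.0,-0.005],[0.0,0.0,-0.01],[0.0,0.0,-0.005],[0.0,0.0,-0.005],[0.0,0.0,-0.01],[0.0,0.0,-0.005],[0.0,0.0,-0.005]]
jaw 20 [0.5]
max 0.031 0.01 end tcp [ 0.5311 -0.0322  0.5138] [-179.9   -0.   175. ]
```

Emit:
{"op": "send_rows", "data": {
  "xyz": [
    [-0.026, -0.028, -0.005],
    [-0.026, -0.029, -0.006],
    [-0.026, -0.028, -0.005],
    [-0.026, -0.029, -0.006],
    [-0.025, -0.029, -0.005],
    [-0.026, -0.029, -0.006],
    [-0.025, -0.029, -0.005],
    [-0.024, -0.03, -0.005],
    [-0.025, -0.029, -0.006],
    [-0.025, -0.03, -0.005],
    [-0.024, -0.03, -0.006],
    [-0.024, -0.03, -0.005],
    [-0.024, -0.031, -0.006],
    [-0.023, -0.03, -0.005],
    [-0.024, -0.031, -0.006],
    [-0.023, -0.031, -0.005],
    [-0.023, -0.031, -0.005],
    [-0.023, -0.031, -0.006],
    [-0.022, -0.031, -0.005],
    [-0.023, -0.031, -0.006]
  ],
  "rotation": [
    [0, 0, -0.005],
    [0, 0, -0.01],
    [0, 0, -0.005],
    [0, 0, -0.005],
    [0, 0, -0.01],
    [0, 0, -0.005],
    [0, 0, -0.01],
    [0, 0, -0.005],
    [0, 0, -0.005],
    [0, 0, -0.01],
    [0, 0, -0.005],
    [0, 0, -0.005],
    [0, 0, -0.01],
    [0, 0, -0.005],
    [0, 0, -0.01],
    [0, 0, -0.005],
    [0, 0, -0.005],
    [0, 0, -0.01],
    [0, 0, -0.005],
    [0, 0, -0.005]
  ],
  "jaw": [0.5, 0.5, 0.5, 0.5, 0.5, 0.5, 0.5, 0.5, 0.5, 0.5, 0.5, 0.5, 0.5, 0.5, 0.5, 0.5, 0.5, 0.5, 0.5, 0.5]
}}

```text
time_s: 2.15
tool_pos: [0.5314, -0.0336, 0.514]
tool_rot: [180.0, 0.0, 175.1]
force: [0.1, 0.2, -1.3]
grip_width: 0.0434
grasp_force: 0.0
```

Emit:
{"op": "send_rows", "data": {
  "xyz": [
    [0, 0, 0],
    [0, 0, 0]
  ],
  "rotation": [
    [0, 0, 0],
    [0, 0, 0]
  ],
  "jaw": [0.5, 0.5]
}}

```text
time_s: 2.35
tool_pos: [0.5312, -0.0328, 0.5134]
tool_rot: [-180.0, -0.0, 174.9]
force: [0.1, 0.1, -0.6]
grip_width: 0.0436
grasp_force: 0.0
```

```bash
python3 - <<'E'
from h import *
s=env.get_obs();print(s['qpos'],s['tool_pos'],s['tool_rot'],s['force'],s['grip_width'])
shot('wrist','w1.png');c=dict(np.load('cam_wrist.npz'));c['fish']=1
print([np.round(proj(c,F(-.105,-.11,z)),1) for z in (.29,.19)],(-c['R'].T@c['t']).round(3))
E
```

```text
[-38.32627581   1.48147412  40.21668271  90.81141286  -0.94966923
  88.09713114  86.80665338] [ 0.53118811 -0.03282285  0.51343795] [-1.79990430e+02 -3.91716312e-02  1.74893491e+02] [ 0.06215362  0.13388859 -0.58695819] 0.04360271235774343
[array([282.7, 234.8]), array([282.5, 201.5])] [ 0.463 -0.027  0.494]
```

View pics/w1.png

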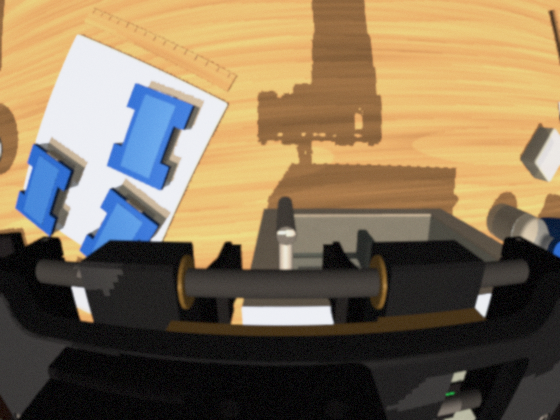

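The wrist view shows the handle bar at (286,200–233) between the fingers (225 and 340), about 2 mm left of where I predicted. I'll descend, grip it, pull to about 28°, and then push the door from inside.

Emit:
{"op": "send_rows", "data": {
  "xyz": [
    [0, -0.001, 0.02],
    [0, -0.001, 0.02],
    [0, 0, 0.02],
    [0, 0, 0.015],
    [0, 0, 0.007],
    [0, 0, 0],
    [0, 0, 0],
    [0, 0, 0],
    [0, 0, 0],
    [0, 0, 0]
  ],
  "rotation": [
    [0, 0, 0],
    [0, 0, 0],
    [0, 0, 0],
    [0, 0, 0],
    [0, 0, 0],
    [0, 0, 0],
    [0, 0, 0],
    [0, 0, 0],
    [0, 0, 0],
    [0, 0, 0]
  ],
  "jaw": [0.5, 0.5, 0.5, 0.5, 0.5, 0.5, 0, 0, 0, 0],
  "newtons": 45
}}

```text
time_s: 3.4
tool_pos: [0.5312, -0.0335, 0.4323]
tool_rot: [179.9, 0.1, 175.0]
force: [1.6, 7.1, 0.0]
grip_width: 0.0195
grasp_force: 3.4
```

```bash
python3 - <<'E'
from h import *
s=env.get_obs();print(s['qpos'],s['tool_pos'],s['tool_rot'],s['force'],s['grip_width'])
p,R=cur();w=[]
h=F(0,.14,0)[:2];v=p[:2]-h;r=np.hypot(*v);a0=np.arctan2(v[1],v[0]);print(r,np.degrees(a0)%360)
for th in range(4,29,4):
    a=a0-np.radians(th);w.append((np.array([*(h+r*np.array([np.cos(a),np.sin(a)])),p[2]-G]),down(175-th),2 ,0))
plan(w)
E
```

```text
[-37.85237555   2.92534939  40.39592822  98.81373258  -2.06764605
  78.89466338  87.94877338] [ 0.53116023 -0.03345099  0.4323276 ] [1.79863564e+02 6.41344827e-02 1.75045987e+02] [1.63558139 7.10715642 0.04895408] 0.019468096400507017
0.27183198070182274 242.5589802389523
xyz [[0.009,0.004,0.0],[0.008,0.004,0.0],[0.009,0.004,0.0],[0.009,0.003,0.0],[0.009,0.004,0.0],[0.008,0.004,0.0],[0.009,0.004,0.0],[0.009,0.003,0.0],[0.008,0.004,0.0],[0.009,0.004,0.0],[0.009,0.004,0.0],[0.008,0.003,0.0],[0.009,0.004,0.0],[0.009,0.004,0.0]]
rot [[0.0,0.0,0.035],[0.0,0.0,0.035],[0.0,0.0,0.035],[0.005,0.0,0.035],[0.0,0.0,0.035],[0.0,0.0,0.035],[0.0,0.0,0.035],[0.0,0.0,0.035],[0.0,0.0,0.035],[0.0,0.0,0.035],[0.0,0.0,0.035],[0.0,0.0,0.035],[0.0,0.0,0.035],[0.0,0.0,0.035]]
jaw 14 [0]
max 0.009 0.035 end tcp [0.4324 0.0538 0.4321] [-1.799e+02  1.000e-01  1.470e+02]
```

Emit:
{"op": "send_rows", "data": {
  "xyz": [
    [0, 0.003, 0],
    [0, 0.001, 0],
    [0, 0, 0],
    [0, 0, 0]
  ],
  "rotation": [
    [0, 0, 0],
    [0, 0, 0],
    [0, 0, 0],
    [0, 0, 0]
  ],
  "jaw": [0, 0, 0, 0]
}}

```text
time_s: 3.8
tool_pos: [0.5314, -0.0302, 0.4323]
tool_rot: [180.0, 0.1, 175.0]
force: [0.2, 0.6, 4.5]
grip_width: 0.0131
grasp_force: 45.0
```

Emit:
{"op": "send_rows", "data": {
  "xyz": [
    [0.009, 0.004, 0],
    [0.008, 0.004, 0],
    [0.009, 0.004, 0],
    [0.009, 0.003, 0],
    [0.009, 0.004, 0],
    [0.008, 0.004, 0],
    [0.009, 0.004, 0],
    [0.009, 0.003, 0],
    [0.008, 0.004, 0],
    [0.009, 0.004, 0],
    [0.009, 0.004, 0],
    [0.008, 0.003, 0],
    [0.009, 0.004, 0],
    [0.009, 0.004, 0],
    [0, 0, 0]
  ],
  "rotation": [
    [0, 0, 0.035],
    [0, 0, 0.035],
    [0, 0, 0.035],
    [0, 0, 0.035],
    [0, 0, 0.035],
    [0, 0, 0.035],
    [0, 0, 0.035],
    [0, 0, 0.035],
    [0, 0, 0.035],
    [0, 0, 0.035],
    [0, 0, 0.035],
    [0, 0, 0.035],
    [0, 0, 0.035],
    [0, 0, 0.035],
    [0, 0, 0]
  ],
  "jaw": [0, 0, 0, 0, 0, 0, 0, 0, 0, 0, 0, 0, 0, 0, 0]
}}

```text
time_s: 5.3
tool_pos: [0.4325, 0.0581, 0.4323]
tool_rot: [179.9, 0.0, 147.0]
force: [2.1, 1.7, 2.2]
grip_width: 0.0131
grasp_force: 45.0
```

```bash
python3 - <<'E'
from h import *
s=env.get_obs();print(s['qpos'],s['tool_pos'],s['tool_rot'],s['force'],s['wrist_torque'],s['grip_width'])
p,R=cur();w=[]
h=F(0,.14,0)[:2];v=p[:2]-h;r=np.hypot(*v);a0=np.arctan2(v[1],v[0]);print(r,np.degrees(a0)%360)
E
```

```text
[-43.00289288 -11.19786148  28.09169082 109.90093196   5.28148685
  79.92316513  40.7663395 ] [0.43254045 0.05812943 0.43225944] [1.79876202e+02 4.74072242e-02 1.47047828e+02] [2.14573829 1.73767015 2.2400341 ] [ 0.43193153 -0.45383964 -0.0069989 ] 0.013133703349760092
0.2693076591216778 213.76209228016828
```

```bash
python3 - <<'E'
from h import *
p,R=cur();g=p+R.apply([0,0,G])
def D(th,x,y,z):
    a=-np.radians(th);return F(np.cos(a)*x-np.sin(a)*y,.14+np.sin(a)*x+np.cos(a)*y,z)
w=[(g+[0,0,.085],down(147),4,.5),(D(28.3,.04,-.2,g[2]+.085),down(147),4,0),(D(28.3,.04,-.2,.278),down(147),4,0)]
s=plan(w)
w=[(D(28.3,.012,-.2,.278),down(147),2,0)]+[(D(t,.012,-.2,.278),down(175-t),2,0) for t in range(36,94,8)]+[(D(93,.012,-.2,.278),down(82),1,0)]
s=plan(w,s)
E
```

```text
xyz [[0.0,0.0,-0.021],[0.0,0.0,-0.021],[0.0,0.0,-0.022],[0.0,0.001,-0.021],[-0.036,0.012,0.0],[-0.037,0.011,0.0],[-0.036,0.012,0.0],[-0.037,0.011,0.0],[0.0,0.0,0.019],[0.0,0.0,0.019],[0.0,0.0,0.019],[0.0,0.0,0.019]]
rot [[0.0,0.0,0.0],[0.0,0.0,0.0],[0.0,0.0,0.0],[0.0,0.0,0.0],[0.0,0.0,0.0],[0.0,0.0,0.0],[0.0,0.0,0.0],[0.0,0.0,0.0],[0.0,0.0,0.0],[0.0,0.0,0.0],[0.0,0.0,0.0],[0.0,0.0,0.0]]
jaw 12 [0, 0.5]
max 0.037 0.0 end tcp [0.5806 0.0181 0.4415] [179.9   0.  147. ]
xyz [[0.014,0.0,0.0],[0.014,0.0,0.0],[0.014,0.0,0.0],[0.013,0.0,0.0],[0.014,0.0,0.0],[0.014,-0.001,0.0],[0.014,0.0,0.0],[0.014,-0.001,0.0],[0.014,0.0,0.0],[0.014,-0.001,0.0],[0.014,0.0,0.0],[0.014,0.0,0.0],[0.014,0.0,0.0],[0.014,-0.001,0.0],[0.014,0.0,0.0],[0.014,-0.001,0.0],[0.014,0.0,0.0],[0.014,-0.001,0.0],[0.003,0.0,0.0]]
rot [[0.0,0.0,0.0],[0.0,0.0,0.0],[0.0,0.0,0.07],[0.0,0.0,0.07],[0.0,0.0,0.07],[0.0,0.0,0.07],[0.0,0.0,0.07],[0.0,0.0,0.07],[0.0,0.0,0.07],[0.0,0.0,0.07],[0.0,0.0,0.07],[0.0,0.0,0.07],[0.0,0.0,0.07],[0.0,0.0,0.07],[0.0,0.0,0.07],[0.0,0.0,0.07],[0.0,0.0,0.07],[0.0,0.0,0.07],[0.0,0.0,0.015]]
jaw 19 [0]
max 0.014 0.07 end tcp [0.4566 0.2231 0.4415] [ 1.799e+02 -1.000e-01  8.200e+01]
```

Emit:
{"op": "send_rows", "data": {
  "xyz": [
    [0, 0, 0],
    [0, 0, 0],
    [0, 0, 0],
    [0, 0, -0.022],
    [0, 0, -0.021],
    [0, 0, -0.021],
    [0, 0, -0.021],
    [0, 0, 0],
    [-0.036, 0.012, 0],
    [-0.037, 0.011, 0],
    [-0.036, 0.012, 0],
    [-0.037, 0.011, 0],
    [0, 0, 0.019],
    [0, 0, 0.019],
    [0, 0, 0.019],
    [0, 0, 0.019]
  ],
  "rotation": [
    [0, 0, 0],
    [0, 0, 0],
    [0, 0, 0],
    [0, 0, 0],
    [0, 0, 0],
    [0, 0, 0],
    [0, 0, 0],
    [0, 0, 0],
    [0, 0, 0],
    [0, 0, 0],
    [0, 0, 0],
    [0, 0, 0],
    [0, 0, 0],
    [0, 0, 0],
    [0, 0, 0],
    [0, 0, 0]
  ],
  "jaw": [0.5, 0.5, 0.5, 0.5, 0.5, 0.5, 0.5, 0.5, 0, 0, 0, 0, 0, 0, 0, 0]
}}

```text
time_s: 6.9
tool_pos: [0.5798, 0.0155, 0.4382]
tool_rot: [-179.9, -0.1, 146.9]
force: [0.2, 1.0, -0.6]
grip_width: 0.0007
grasp_force: 0.0
```

Emit:
{"op": "send_rows", "data": {
  "xyz": [
    [0.014, 0, 0],
    [0.014, 0, 0],
    [0.014, 0, 0],
    [0.014, 0, 0],
    [0.014, 0, 0],
    [0.014, -0.001, 0],
    [0.014, 0, 0],
    [0.014, -0.001, 0],
    [0.014, 0, 0],
    [0.014, -0.001, 0],
    [0.014, 0, 0],
    [0.014, 0, 0],
    [0.014, 0, 0],
    [0.014, -0.001, 0],
    [0.014, 0, 0],
    [0.014, -0.001, 0],
    [0.014, 0, 0],
    [0.014, -0.001, 0],
    [0.003, 0, 0]
  ],
  "rotation": [
    [0, 0, 0],
    [0, 0, 0],
    [0, 0, 0.07],
    [0, 0, 0.07],
    [0, 0, 0.07],
    [0, 0, 0.07],
    [0, 0, 0.07],
    [0, 0, 0.07],
    [0, 0, 0.07],
    [0, 0, 0.07],
    [0, 0, 0.07],
    [0, 0, 0.07],
    [0, 0, 0.07],
    [0, 0, 0.07],
    [0, 0, 0.07],
    [0, 0, 0.07],
    [0, 0, 0.07],
    [0, 0, 0.07],
    [0, 0, 0.015]
  ],
  "jaw": [0, 0, 0, 0, 0, 0, 0, 0, 0, 0, 0, 0, 0, 0, 0, 0, 0, 0, 0]
}}

```text
time_s: 8.8
tool_pos: [0.4551, 0.2229, 0.4392]
tool_rot: [-179.9, 0.1, 82.0]
force: [-0.3, -0.1, -0.1]
grip_width: 0.0003
grasp_force: 0.0
```

```bash
python3 - <<'E'
from h import *
s=env.get_obs();print(s['qpos'],s['tool_pos'],s['tool_rot'],s['force'])
a=shot('top')['image'][80:300,130:400];b=shot('side')['image'][80:300,150:330]
im=np.hstack([a,b]);im=cv2.resize(im,None,fx=1.75,fy=1.75,interpolation=2);print(im.shape);cv2.imwrite('pics/c3.png',im)
E
```

```text
[-52.28290552  -0.60686715  23.14776572 100.83726526   0.25298579
  79.86163064 -37.21121379] [0.45505016 0.22286469 0.4391806 ] [-1.79894141e+02  9.34012817e-02  8.19703054e+01] [-0.27425063 -0.09214491 -0.0769959 ]
(385, 788, 3)
```

View pics/c3.png

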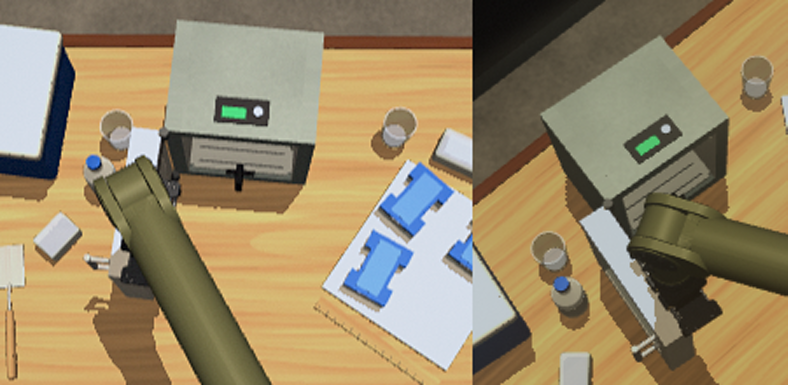

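The door stands at about 90°, clear of the sprayer, and the black shelf grip shows at crop (238,178). Next comes the shelf pull.

```bash
python3 - <<'E'
from h import *
c=dict(np.load('cam_top.npz'));print(proj(c,F(-.025,0,.118)),proj(c,F(-.047,0,.118)))
hsv=cv2.cvtColor(c['image'],cv2.COLOR_BGR2HSV);m=(hsv[165:195,255:280,2]<40);ys,xs=np.nonzero(m);print(xs.min()+255,xs.max()+255,np.median(xs)+255,ys.min()+165,ys.max()+165)
q=down(175.15,-30)
s=plan([(F(-.13,0,.30),q,18,.5)])
s=plan([(F(-.082,0,.179),q,5,.5),(F(-.032,0,.092),q,5,.5)],s)
E
```

```text
(np.float64(266.4341766508232), np.float64(181.5560642487015)) (np.float64(265.8622104821473), np.float64(187.50289349451543))
255 278 266.0 174 188
xyz [[-0.004,0.0,-0.001],[-0.004,0.0,-0.001],[-0.005,-0.001,-0.001],[-0.005,-0.002,0.0],[-0.005,-0.002,-0.001],[-0.005,-0.003,0.0],[-0.005,-0.004,0.001],[-0.005,-0.005,0.0],[-0.005,-0.005,0.001],[-0.005,-0.006,0.0],[-0.005,-0.007,0.001],[-0.004,-0.008,0.001],[-0.004,-0.008,0.001],[-0.004,-0.009,0.001],[-0.003,-0.01,0.001],[-0.002,-0.01,0.001],[-0.002,-0.011,0.001],[-0.002,-0.011,0.001]]
rot [[-0.025,-0.02,-0.09],[-0.02,-0.025,-0.085],[-0.025,-0.02,-0.09],[-0.025,-0.025,-0.085],[-0.025,-0.02,-0.09],[-0.02,-0.025,-0.09],[-0.025,-0.02,-0.085],[-0.025,-0.025,-0.09],[-0.025,-0.02,-0.085],[-0.02,-0.025,-0.09],[-0.025,-0.02,-0.09],[-0.025,-0.025,-0.085],[-0.025,-0.02,-0.09],[-0.02,-0.02,-0.085],[-0.025,-0.025,-0.09],[-0.025,-0.02,-0.09],[-0.02,-0.025,-0.085],[-0.025,-0.02,-0.09]]
jaw 18 [0.5]
max 0.011 0.09 end tcp [0.4338 0.0864 0.4421] [-179.9   29.9  175.2]
xyz [[0.004,0.0,0.026],[0.004,0.0,0.026],[0.003,0.0,0.026],[0.004,0.0,0.025],[0.004,0.0,0.026],[0.0,0.0,0.02],[0.0,0.0,0.02],[0.0,0.0,0.02],[0.0,0.0,0.02],[0.0,0.0,0.021]]
rot [[0.0,0.0,0.0],[0.0,0.0,0.0],[0.0,0.0,0.0],[0.0,0.0,0.0],[0.0,0.0,0.0],[0.0,0.0,0.0],[0.0,0.0,0.0],[0.0,0.0,0.0],[0.0,0.0,0.0],[0.0,0.0,0.0]]
jaw 10 [0.5]
max 0.026 0.0 end tcp [0.5316 0.0778 0.2332] [-179.9   29.9  175.2]
```

```bash
python3 - <<'E'
from h import *
q=down(175.15,-30)
s=plan([(F(-.2,.06,.34),cur()[1],4,.5),(F(-.13,0,.30),q,16,.5)])
E
```

```text
xyz [[-0.019,0.001,-0.016],[-0.019,0.002,-0.016],[-0.019,0.001,-0.016],[-0.02,0.002,-0.016],[0.0,0.0,0.003],[0.0,0.0,0.002],[0.0,-0.001,0.003],[0.0,-0.002,0.004],[-0.001,-0.002,0.003],[-0.001,-0.002,0.004],[-0.001,-0.003,0.004],[-0.001,-0.004,0.003],[-0.001,-0.004,0.005],[-0.001,-0.005,0.004],[-0.001,-0.005,0.004],[0.0,-0.006,0.004],[0.0,-0.007,0.005],[0.0,-0.007,0.004],[0.0,-0.007,0.005],[0.001,-0.008,0.004]]
rot [[0.0,0.0,0.0],[0.0,0.0,0.0],[0.0,0.0,0.0],[0.0,0.0,0.0],[-0.025,-0.025,-0.1],[-0.03,-0.025,-0.1],[-0.025,-0.025,-0.095],[-0.025,-0.025,-0.1],[-0.03,-0.025,-0.1],[-0.025,-0.025,-0.1],[-0.025,-0.025,-0.1],[-0.03,-0.025,-0.095],[-0.025,-0.025,-0.1],[-0.025,-0.025,-0.1],[-0.03,-0.025,-0.1],[-0.025,-0.025,-0.1],[-0.025,-0.025,-0.095],[-0.025,-0.025,-0.1],[-0.03,-0.025,-0.1],[-0.025,-0.025,-0.1]]
jaw 20 [0.5]
max 0.02 0.1 end tcp [0.4336 0.0862 0.442 ] [-180.    29.9  175.2]
```

Emit:
{"op": "send_rows", "data": {
  "xyz": [
    [-0.019, 0.001, -0.016],
    [-0.019, 0.002, -0.016],
    [-0.019, 0.001, -0.016],
    [-0.02, 0.002, -0.016],
    [0, 0, 0.003],
    [0, 0, 0.002],
    [0, -0.001, 0.003],
    [0, -0.002, 0.004],
    [-0.001, -0.002, 0.003],
    [-0.001, -0.002, 0.004],
    [-0.001, -0.003, 0.004],
    [-0.001, -0.004, 0.003],
    [-0.001, -0.004, 0.005],
    [-0.001, -0.005, 0.004],
    [-0.001, -0.005, 0.004],
    [0, -0.006, 0.004],
    [0, -0.007, 0.005],
    [0, -0.007, 0.004],
    [0, -0.007, 0.005],
    [0.001, -0.008, 0.004]
  ],
  "rotation": [
    [0, 0, 0],
    [0, 0, 0],
    [0, 0, 0],
    [0, 0, 0],
    [-0.025, -0.025, -0.1],
    [-0.03, -0.025, -0.1],
    [-0.025, -0.025, -0.095],
    [-0.025, -0.025, -0.1],
    [-0.03, -0.025, -0.1],
    [-0.025, -0.025, -0.1],
    [-0.025, -0.025, -0.1],
    [-0.03, -0.025, -0.095],
    [-0.025, -0.025, -0.1],
    [-0.025, -0.025, -0.1],
    [-0.03, -0.025, -0.1],
    [-0.025, -0.025, -0.1],
    [-0.025, -0.025, -0.095],
    [-0.025, -0.025, -0.1],
    [-0.03, -0.025, -0.1],
    [-0.025, -0.025, -0.1]
  ],
  "jaw": [0.5, 0.5, 0.5, 0.5, 0.5, 0.5, 0.5, 0.5, 0.5, 0.5, 0.5, 0.5, 0.5, 0.5, 0.5, 0.5, 0.5, 0.5, 0.5, 0.5]
}}

```text
time_s: 10.9
tool_pos: [0.4398, 0.0928, 0.4457]
tool_rot: [178.9, 28.7, 170.8]
force: [0.4, -0.4, -0.1]
grip_width: 0.0436
grasp_force: 0.0
```

```bash
python3 - <<'E'
from h import *
q=down(175.15,-30)
s=env.get_obs();print(s['qpos'],s['tool_pos'],s['tool_rot'],s['force'])
s=plan([(F(-.082,0,.179),q,5,.5),(F(-.034,0,.092),q,5,.5)])
plan([(F(-.032-.12,0,.092),down(175.15,-10),10,0),(F(-.032-.172,0,.092),down(175.15),6,0)],s)
E
```

```text
[ -9.69390372 -17.28734416  -8.74914944 116.91658978  11.58311128
  54.57614336  57.8268231 ] [0.43979446 0.09281675 0.44574181] [178.94710521  28.68310504 170.79221481] [ 0.44023511 -0.44102818 -0.13537881]
xyz [[0.005,-0.001,0.026],[0.004,-0.002,0.026],[0.005,-0.001,0.026],[0.005,-0.001,0.026],[0.005,-0.002,0.026],[0.0,0.0,0.02],[0.001,0.0,0.02],[0.0,0.0,0.02],[0.0,0.0,0.019],[0.001,0.0,0.02]]
rot [[-0.005,-0.005,-0.015],[-0.005,-0.005,-0.01],[0.0,-0.005,-0.015],[-0.005,-0.005,-0.015],[-0.005,0.0,-0.01],[0.0,0.0,0.0],[0.0,0.0,0.0],[0.0,0.0,0.0],[0.0,0.0,0.0],[0.0,0.0,0.0]]
jaw 10 [0.5]
max 0.026 0.015 end tcp [0.5288 0.0779 0.2337] [179.9  29.9 175.1]
xyz [[0.004,0.0,-0.006],[0.005,0.0,-0.005],[0.005,0.0,-0.005],[0.005,0.0,-0.005],[0.005,0.0,-0.004],[0.006,0.0,-0.004],[0.005,0.0,-0.003],[0.006,0.0,-0.004],[0.005,0.0,-0.002],[0.006,0.0,-0.003],[0.004,0.0,-0.001],[0.004,0.0,-0.002],[0.004,0.0,0.0],[0.004,0.0,-0.001],[0.003,0.0,0.0],[0.004,0.0,-0.001]]
rot [[0.0,0.035,0.0],[0.0,0.035,0.0],[0.0,0.035,0.0],[0.0,0.035,0.0],[0.0,0.035,0.0],[0.0,0.035,0.0],[0.0,0.035,0.0],[0.0,0.03,0.0],[0.0,0.035,0.0],[0.0,0.035,0.0],[0.0,0.03,0.0],[0.0,0.03,0.0],[0.0,0.03,0.0],[0.0,0.03,0.0],[0.0,0.025,0.0],[0.0,0.03,0.0]]
jaw 16 [0]
max 0.006 0.035 end tcp [0.4417 0.0853 0.256 ] [1.799e+02 1.000e-01 1.751e+02]
```

Emit:
{"op": "send_rows", "data": {
  "xyz": [
    [0.005, -0.001, 0.026],
    [0.004, -0.002, 0.026],
    [0.005, -0.001, 0.026],
    [0.005, -0.001, 0.026],
    [0.005, -0.002, 0.026],
    [0, 0, 0],
    [0, 0, 0]
  ],
  "rotation": [
    [-0.005, -0.005, -0.015],
    [-0.005, -0.005, -0.01],
    [0, -0.005, -0.015],
    [-0.005, -0.005, -0.015],
    [-0.005, 0, -0.01],
    [0, 0, 0],
    [0, 0, 0]
  ],
  "jaw": [0.5, 0.5, 0.5, 0.5, 0.5, 0.5, 0.5]
}}

```text
time_s: 11.6
tool_pos: [0.4813, 0.0821, 0.3208]
tool_rot: [179.8, 29.8, 174.8]
force: [-0.0, -0.0, -0.1]
grip_width: 0.0435
grasp_force: 0.0
```

```bash
python3 - <<'E'
from h import *
q=down(175.15,-30)
s=env.get_obs();print(s['qpos'],s['tool_pos'],s['tool_rot'],s['force'])
s=plan([(F(-.034,0,.092),q,5,.5)])
c=shot('wrist','w2.png');c['fish']=1;print([proj(c,F(-.025+d,0,.118)) for d in(-.022,.022)])
E
```

```text
[ -8.92797626  -7.10353607  -7.39961032 123.84292799  16.16712966
  36.29360624  57.52944777] [0.48128625 0.08213182 0.32077508] [179.78980412  29.76060797 174.75220599] [-0.0278005  -0.01817516 -0.05021015]
xyz [[0.0,0.0,0.02],[0.001,0.0,0.02],[0.0,0.0,0.02],[0.0,0.0,0.02],[0.001,0.0,0.02]]
rot [[0.0,0.0,0.0],[0.0,0.0,0.0],[0.0,-0.005,-0.005],[0.0,0.0,0.0],[0.0,0.0,0.0]]
jaw 5 [0.5]
max 0.02 0.005 end tcp [0.5292 0.0781 0.2331] [180.   30.  175.1]
[(np.float64(281.917769180179), np.float64(231.56209679708633)), (np.float64(282.17233393737536), np.float64(268.73155703862676))]
```

View pics/w2.png

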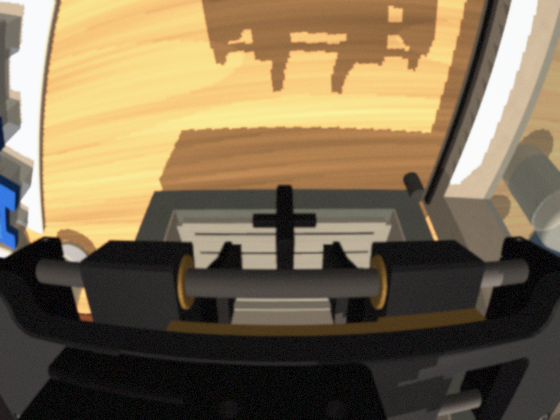

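The grip plate is at column 285, centred between the fingers (225 and 340). I'll descend, close, and pull.

Emit:
{"op": "send_rows", "data": {
  "xyz": [
    [0, 0, 0.02],
    [0.001, 0, 0.02],
    [0, 0, 0.02],
    [0, 0, 0.02],
    [0.001, 0, 0.02],
    [0, 0, 0],
    [0, 0, 0],
    [0, 0, 0],
    [0, 0, 0],
    [0, 0, 0],
    [0, 0, 0],
    [0, 0, 0]
  ],
  "rotation": [
    [0, 0, 0],
    [0, 0, 0],
    [0, -0.005, -0.005],
    [0, 0, 0],
    [0, 0, 0],
    [0, 0, 0],
    [0, 0, 0],
    [0, 0, 0],
    [0, 0, 0],
    [0, 0, 0],
    [0, 0, 0],
    [0, 0, 0]
  ],
  "jaw": [0.5, 0.5, 0.5, 0.5, 0.5, 0.5, 0, 0, 0, 0, 0, 0],
  "newtons": 30
}}

```text
time_s: 12.85
tool_pos: [0.5296, 0.0797, 0.234]
tool_rot: [179.8, 30.2, 175.1]
force: [-4.3, 2.4, 5.5]
grip_width: 0.0137
grasp_force: 30.0
```

Emit:
{"op": "send_rows", "data": {
  "xyz": [
    [0.004, 0, -0.006],
    [0.005, 0, -0.005],
    [0.005, 0, -0.005],
    [0.005, 0, -0.005],
    [0.005, 0, -0.004],
    [0.006, 0, -0.004],
    [0.005, 0, -0.003],
    [0.006, 0, -0.004],
    [0.005, 0, -0.002],
    [0.006, 0, -0.003],
    [0.004, 0, -0.001],
    [0.004, 0, -0.002],
    [0.004, 0, 0],
    [0.004, 0, -0.001],
    [0.003, 0, 0],
    [0.004, 0, -0.001],
    [0, 0, 0],
    [0, 0, 0]
  ],
  "rotation": [
    [0, 0.035, 0],
    [0, 0.035, 0],
    [0, 0.035, 0],
    [0, 0.035, 0],
    [0, 0.035, 0],
    [0, 0.035, 0],
    [0, 0.035, 0],
    [0, 0.03, 0],
    [0, 0.035, 0],
    [0, 0.035, 0],
    [0, 0.03, 0],
    [0, 0.03, 0],
    [0, 0.03, 0],
    [0, 0.03, 0],
    [0, 0.025, 0],
    [0, 0.03, 0],
    [0, 0, 0],
    [0, 0, 0]
  ],
  "jaw": [0, 0, 0, 0, 0, 0, 0, 0, 0, 0, 0, 0, 0, 0, 0, 0, 0, 0]
}}

```text
time_s: 14.65
tool_pos: [0.4431, 0.0873, 0.2568]
tool_rot: [179.8, 0.5, 175.2]
force: [-0.7, 4.5, 9.7]
grip_width: 0.0141
grasp_force: 30.0
```

```bash
python3 - <<'E'
from h import *
s=env.get_obs();print(s['qpos'],s['tool_pos'],s['tool_rot'],s['force'],s['grip_width'])
p,R=cur();g=p+R.apply([0,0,G])-fo;print(g@fx,g@fy,g[2])
E
```

```text
[ -5.67286462   2.17942684  -8.95682058 120.08029795   0.36726703
  57.2556454   70.36370929] [0.44314755 0.08729774 0.25675206] [179.80109549   0.47244356 175.18195958] [-0.73842314  4.4806489   9.67893042] 0.014073936682312535
-0.2009847034803229 0.0024748903310355752 0.0932586018915974
```

Emit:
{"op": "send_rows", "data": {
  "xyz": [
    [0.003, 0, 0],
    [0.002, 0, 0],
    [0, 0, 0],
    [0, 0, 0],
    [0, 0, 0],
    [0, 0, 0],
    [0, 0, -0.03],
    [0, 0, -0.04],
    [0, 0, -0.04],
    [0, 0, -0.04],
    [0, 0, -0.04],
    [0, -0.04, 0],
    [0, -0.045, 0],
    [0, -0.045, 0],
    [0, -0.045, 0],
    [0, -0.045, 0],
    [0, -0.03, 0],
    [0, 0, 0]
  ],
  "rotation": [
    [0, 0, 0],
    [0, 0, 0],
    [0, 0, 0],
    [0, 0, 0],
    [0, 0, 0],
    [0, 0, 0],
    [0, 0, 0],
    [0, 0, 0],
    [0, 0, 0],
    [0, 0, 0],
    [0, 0, 0],
    [0, 0, 0],
    [0, 0, 0],
    [0, 0, 0],
    [0, 0, 0],
    [0, 0, 0],
    [0, 0, 0],
    [0, 0, 0]
  ],
  "jaw": [0, 0, 0, 0.5, 0.5, 0.5, 0.5, 0.5, 0.5, 0.5, 0.5, 1, 1, 1, 1, 1, 1, 1]
}}

```text
time_s: 16.45
tool_pos: [0.4135, -0.1673, 0.444]
tool_rot: [180.0, 0.2, 174.7]
force: [0.6, 0.4, -0.2]
grip_width: 0.0853
grasp_force: 0.0
```

```bash
cat >> h.py <<'E'
def boxes(names=('top','side'),z=.057,wr=False):
    for n in names:
        c=shot(n)
        if n=='wrist': c['fish']=1
        hsv=cv2.cvtColor(c['image'],cv2.COLOR_BGR2HSV);m=cv2.inRange(hsv,(100,140,90),(125,255,255))
        for k in cv2.findContours(m,0,1)[0]:
            if cv2.contourArea(k)<150: continue
            Q=np.array([onz(c,*p[0],z)[:2] for p in k],np.float32)
            r=cv2.minAreaRect(Q*1000);bp=cv2.boxPoints(r)/1000;e=[bp[1]-bp[0],bp[2]-bp[1]];e.sort(key=lambda q:-np.hypot(*q))
            print(n,cv2.minAreaRect(k)[0],'ctr',(np.array(r[0])/1000).round(4),'size',[float(np.hypot(*q).round(3)) for q in e],'ang',np.degrees(np.arctan2(e[0][1],e[0][0])).round(1)%180)
E
python3 - <<'E'
from h import *
s=env.get_obs();print(s['qpos'],s['tool_pos'],s['tool_rot'],s['force'],s['grip_width'])
boxes()
a=cv2.imdecode(cv2.imencode('.png',np.load('cam_top.npz')['image'])[1],1)[80:280,130:430];b=np.load('cam_side.npz')['image'][80:280,150:330]
im=np.hstack([a,b]);im=cv2.resize(im,None,fx=1.66,fy=1.66,interpolation=2);cv2.imwrite('pics/c4.png',im)
T=dict(np.load('cam_top.npz'));S=dict(np.load('cam_side.npz'))
for n,c in(('T',T),('S',S)): print(n,[np.round(proj(c,F(x,y,.056)),1).tolist() for x,y in((-.173,.1),(-.173,-.1),(-.023,.1),(-.023,-.1),(-.098,0))])
E
```

```text
[  7.0742105   -8.16527437  10.44600278 107.20338187   1.42021366
  80.62761603 101.84457587] [ 0.41352232 -0.16731781  0.44403872] [179.96986546   0.2145407  174.65412465] [ 0.63325418  0.42263428 -0.18955442] 0.08534465044952111
top (406.4710998535156, 218.81211853027344) ctr [ 0.5005 -0.4386] size [0.12999999523162842, 0.09399999678134918] ang 142.5
side (360.02923583984375, 193.38861083984375) ctr [ 0.4185 -0.2027] size [0.0949999988079071, 0.06400000303983688] ang 60.4
side (346.0, 145.0) ctr [ 0.5945 -0.3029] size [0.12800000607967377, 0.09300000220537186] ang 136.3
T [[235.2, 222.9], [290.3, 227.9], [239.5, 183.1], [293.6, 187.9], [264.6, 205.3]]
S [[271.1, 249.0], [314.9, 216.8], [246.6, 217.2], [290.0, 186.3], [280.8, 217.0]]
```

View pics/c4.png

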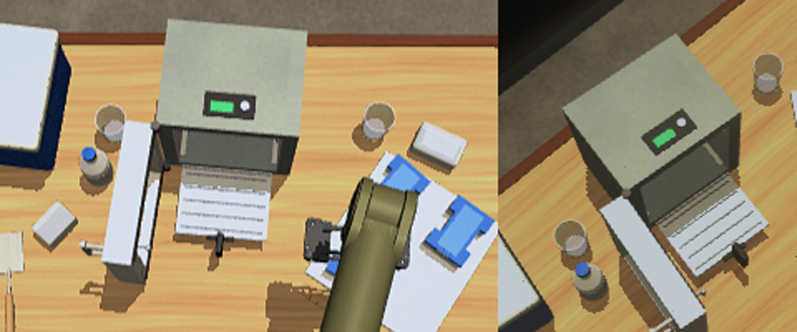

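The shelf is out and the door stays at about 90°, clear of it. The white plate spans crop (176–270, 187–239) in the top view. Now I'll measure it and the boxes accurately.

```bash
python3 - <<'E'
from h import *
np.set_printoptions(precision=4,suppress=True)
C={}
for n,(x0,x1,y0,y1) in {'top':(230,300,176,236),'side':(240,320,180,255)}.items():
    c=dict(np.load('cam_%s.npz'%n));im=c['image'];hsv=cv2.cvtColor(im,cv2.COLOR_BGR2HSV)
    m=np.zeros(im.shape[:2],np.uint8);m[y0:y1,x0:x1]=cv2.inRange(hsv,(0,0,150),(180,45,255))[y0:y1,x0:x1]
    m=cv2.morphologyEx(m,cv2.MORPH_CLOSE,np.ones((5,5)))
    k=max(cv2.findContours(m,0,1)[0],key=cv2.contourArea)
    Q=np.array([onz(c,*p[0],.056)[:2] for p in k],np.float32);r=cv2.minAreaRect(Q*1000)
    print(n,cv2.contourArea(k),cv2.boundingRect(k),r)
    L=np.array([[(q-fo[:2])@fx[:2],(q-fo[:2])@fy[:2]] for q in Q]);print('local x',np.percentile(L[:,0],[1,5,50,95,99]),'y',np.percentile(L[:,1],[1,5,95,99]))
    v=cv2.cvtColor(im,cv2.COLOR_BGR2HSV)[y0-5:y1+5,x0-5:x1+5];C[n]=cv2.resize(im[y0:y1,x0:x1],(400,int(400*(y1-y0)/(x1-x0))),interpolation=2)
h=max(v.shape[0] for v in C.values());o=np.zeros((h,800,3),np.uint8)
o[:C['top'].shape[0],:400]=C['top'];o[:C['side'].shape[0],400:]=C['side'];cv2.imwrite('pics/c5.png',o)
E
```

```text
top 1993.0 (235, 182, 58, 43) ((555.5955810546875, 77.85169982910156), (200.43063354492188, 144.0132598876953), 85.0435791015625)
local x [-0.1614 -0.1607 -0.0934 -0.0186 -0.0176] y [-0.0979 -0.0972  0.101   0.1019]
side 1458.5 (252, 193, 61, 53) ((538.9304809570312, 78.1801986694336), (199.8468017578125, 109.22425079345703), 84.93988800048828)
local x [-0.1606 -0.1601 -0.1091 -0.0524 -0.0517] y [-0.0989 -0.0982  0.0999  0.1007]
```

View pics/c5.png

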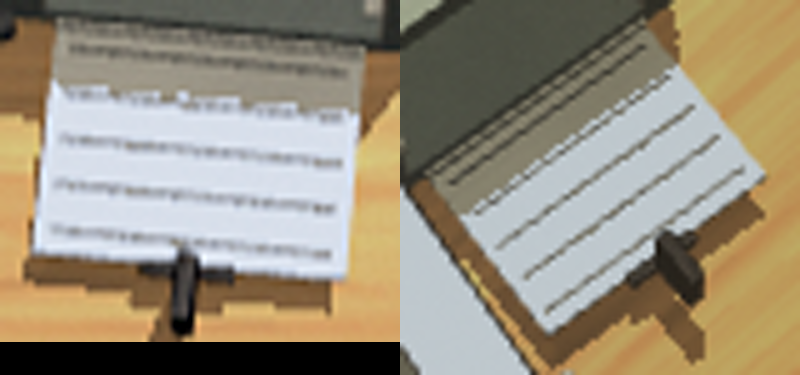

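The crop gives the shelf's front corners at top-crop (37,252) and (345,277), and side-crop (547,330) and (765,178). I'll check the heights by triangulation and look at the boxes with the wrist camera.

```bash
python3 - <<'E'
from h import *
np.set_printoptions(precision=4,suppress=True)
T=dict(np.load('cam_top.npz'));S=dict(np.load('cam_side.npz'))
t=lambda x,y:(230+x/5.714-.4,176+y/5.714-.4);s=lambda x,y:(240+(x-400)/5-.4,180+y/5-.4)
for a,b in (((37,252),(547,330)),((345,277),(765,178))):
    X,e=tri([ray(T,*t(*a)),ray(S,*s(*b))]);print('shelf corner',X,e,[(X-fo)@fx,(X-fo)@fy])
for a,b in (((345.9,233.1),(357.5,185.3)),((406.5,218.7),(389,139.8)),((367.5,193.5),(346,145))):
    X,e=tri([ray(T,*a),ray(S,*b)]);print('lid',X,e)
boxes(('wrist',));c=np.load('cam_wrist.npz');cv2.imwrite('pics/w3.png',c['image'])
plan([([.4467,-.2185,.16],down(150.5),8,1),([.4467,-.2185,.038],down(150.5),6,1)])
E
```

```text
shelf corner [0.494  0.1798 0.0555] [np.float64(0.0012435701236794558), np.float64(0.0012435701236795003)] [np.float64(-0.15951622826868403), np.float64(0.09840998315453409)]
shelf corner [ 0.4767 -0.016   0.0517] [np.float64(0.0019104660707017131), np.float64(0.0019104660707015193)] [np.float64(-0.1601558230590435), np.float64(-0.09815875519420077)]
lid [ 0.445  -0.2161  0.0654] [np.float64(0.00047525686143402813), np.float64(0.00047525686143396487)]
lid [ 0.4979 -0.4361  0.0667] [np.float64(0.0006101718451479533), np.float64(0.000610171845147904)]
lid [ 0.5916 -0.2984  0.0667] [np.float64(0.00029662142539165653), np.float64(0.00029662142539155765)]
wrist (207.0, 315.5) ctr [ 0.5792 -0.2818] size [0.11299999803304672, 0.061000000685453415] ang 87.6
wrist (90.62162780761719, 235.229736328125) ctr [ 0.4419 -0.4209] size [0.0689999982714653, 0.03400000184774399] ang 85.0
wrist (238.32740783691406, 217.34674072265625) ctr [ 0.4478 -0.2178] size [0.13099999725818634, 0.09300000220537186] ang 150.5
xyz [[-0.004,-0.007,0.015],[-0.005,-0.006,0.015],[-0.005,-0.006,0.015],[-0.006,-0.006,0.015],[-0.006,-0.006,0.015],[-0.006,-0.005,0.015],[-0.006,-0.005,0.016],[-0.007,-0.005,0.015],[0.0,0.0,0.02],[0.0,0.0,0.021],[0.0,0.0,0.02],[0.0,0.0,0.02],[0.0,0.0,0.02],[0.0,0.0,0.021]]
rot [[0.0,0.0,0.055],[0.0,0.0,0.055],[0.0,0.0,0.05],[0.0,0.0,0.055],[0.0,0.0,0.055],[0.005,0.0,0.055],[0.0,0.005,0.05],[0.0,0.0,0.055],[0.0,0.0,0.0],[0.0,0.0,0.0],[0.0,0.0,0.0],[0.0,0.0,0.0],[0.0,0.0,0.0],[0.0,0.0,0.0]]
jaw 14 [1]
max 0.021 0.055 end tcp [ 0.4463 -0.2186  0.2012] [-179.9   -0.1  150.5]
```

View pics/w3.png

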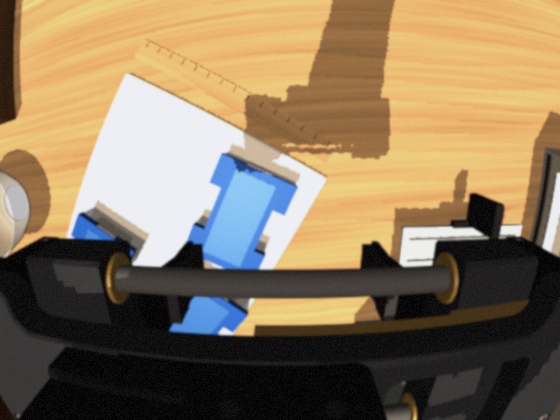

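Wrist view: box A is centred at (238,217) with size and angle agreeing with the other views. Picking it.

Emit:
{"op": "send_rows", "data": {
  "xyz": [
    [-0.004, -0.007, 0.015],
    [-0.005, -0.006, 0.015],
    [-0.005, -0.006, 0.015],
    [-0.006, -0.006, 0.015],
    [-0.006, -0.006, 0.015],
    [-0.006, -0.005, 0.015],
    [-0.006, -0.005, 0.016],
    [-0.007, -0.005, 0.015],
    [0, 0, 0.02],
    [0, 0, 0.021],
    [0, 0, 0.02],
    [0, 0, 0.02],
    [0, 0, 0.02],
    [0, 0, 0.021],
    [0, 0, 0]
  ],
  "rotation": [
    [0, 0, 0.055],
    [0, 0, 0.055],
    [0, 0, 0.05],
    [0, 0, 0.055],
    [0, 0, 0.055],
    [0, 0, 0.055],
    [0, 0, 0.05],
    [0, 0, 0.055],
    [0, 0, 0],
    [0, 0, 0],
    [0, 0, 0],
    [0, 0, 0],
    [0, 0, 0],
    [0, 0, 0],
    [0, 0, 0]
  ],
  "jaw": [1, 1, 1, 1, 1, 1, 1, 1, 1, 1, 1, 1, 1, 1, 1]
}}

```text
time_s: 18.1
tool_pos: [0.4466, -0.2168, 0.199]
tool_rot: [179.8, -0.1, 150.7]
force: [-0.7, -0.4, -0.2]
grip_width: 0.0869
grasp_force: 0.0
```

Emit:
{"op": "send_rows", "data": {
  "xyz": [
    [0, 0, 0],
    [0, 0, 0],
    [0, 0, 0],
    [0, 0, 0],
    [0, 0, 0],
    [0, 0, 0]
  ],
  "rotation": [
    [0, 0, 0],
    [0, 0, 0],
    [0, 0, 0],
    [0, 0, 0],
    [0, 0, 0],
    [0, 0, 0]
  ],
  "jaw": [0.5, 0.5, 0.5, 0.5, 0.5, 0.5],
  "newtons": 35
}}

```text
time_s: 18.7
tool_pos: [0.4481, -0.2192, 0.2029]
tool_rot: [179.7, 0.3, 150.5]
force: [-0.1, 1.8, 5.7]
grip_width: 0.0658
grasp_force: 35.0
```

```bash
python3 - <<'E'
from h import *
s=env.get_obs();print(s['qpos'],s['tool_pos'],s['tool_rot'],s['force'],s['grip_width'],s['grasp_force'])
p,R=cur();g=p+R.apply([0,0,G]);print(g)
# shelf centre
M=F(-.0885,.0015,0);print(M)
q=down(175)
plan([(g+[0,0,.08],down(150.5),4,.5),(M+[0,0,g[2]-.012+.056+.04],q,14,.5)])
E
```

```text
[ 11.12161552  11.64687846  13.01659228 117.10630742  -3.63341606
  51.22517733  86.65496851] [ 0.44810527 -0.21924036  0.20285201] [179.73921324   0.34505822 150.51532134] [-0.09376497  1.84191223  5.66075662] 0.06580406252117726 34.988149521486775
[ 0.44932867 -0.21907719  0.03935667]
[0.55654535 0.07727285 0.        ]
xyz [[0.0,0.0,-0.02],[-0.001,0.001,-0.02],[0.0,0.0,-0.02],[0.0,0.0,-0.02],[0.004,0.022,0.0],[0.003,0.022,-0.001],[0.002,0.023,0.0],[0.002,0.022,0.0],[0.001,0.023,0.0],[0.0,0.022,-0.001],[0.0,0.023,0.0],[-0.001,0.022,0.0],[-0.002,0.023,-0.001],[-0.002,0.022,0.0],[-0.004,0.022,0.0],[-0.003,0.023,-0.001],[-0.005,0.022,0.0],[-0.005,0.022,0.0]]
rot [[0.0,0.0,0.0],[0.0,0.005,0.0],[0.005,0.0,0.0],[0.0,0.0,0.0],[0.0,0.0,-0.03],[0.0,0.0,-0.03],[0.0,0.0,-0.03],[0.0,0.0,-0.03],[0.0,0.0,-0.035],[0.0,0.0,-0.03],[0.0,0.0,-0.03],[0.0,0.0,-0.03],[0.0,0.0,-0.03],[0.0,0.0,-0.03],[0.0,0.0,-0.03],[0.0,0.0,-0.03],[0.0,0.0,-0.03],[0.0,0.0,-0.03]]
jaw 18 [0.5]
max 0.023 0.035 end tcp [0.5567 0.0777 0.2867] [-180.     0.   174.9]
```

Emit:
{"op": "send_rows", "data": {
  "xyz": [
    [0, 0, -0.02],
    [0, 0, -0.02],
    [0, 0, -0.02],
    [0, 0, -0.02],
    [0.004, 0.022, 0],
    [0.003, 0.022, -0.001],
    [0.002, 0.023, 0],
    [0.002, 0.022, 0],
    [0.001, 0.023, 0],
    [0, 0.022, -0.001],
    [0, 0.023, 0],
    [-0.001, 0.022, 0],
    [-0.002, 0.023, -0.001],
    [-0.002, 0.022, 0],
    [-0.004, 0.022, 0],
    [-0.003, 0.023, -0.001],
    [-0.005, 0.022, 0],
    [-0.005, 0.022, 0],
    [0, 0, 0],
    [0, 0, 0]
  ],
  "rotation": [
    [0, 0, 0],
    [0, 0.005, 0],
    [0.005, 0, 0],
    [0, 0, 0],
    [0, 0, -0.03],
    [0, 0, -0.03],
    [0, 0, -0.03],
    [0, 0, -0.03],
    [0, 0, -0.035],
    [0, 0, -0.03],
    [0, 0, -0.03],
    [0, 0, -0.03],
    [0, 0, -0.03],
    [0, 0, -0.03],
    [0, 0, -0.03],
    [0, 0, -0.03],
    [0, 0, -0.03],
    [0, 0, -0.03],
    [0, 0, 0],
    [0, 0, 0]
  ],
  "jaw": [0.5, 0.5, 0.5, 0.5, 0.5, 0.5, 0.5, 0.5, 0.5, 0.5, 0.5, 0.5, 0.5, 0.5, 0.5, 0.5, 0.5, 0.5, 0.5, 0.5]
}}

```text
time_s: 20.7
tool_pos: [0.5559, 0.0532, 0.2843]
tool_rot: [-177.4, -0.2, 174.7]
force: [-3.8, -56.2, 3.0]
grip_width: 0.0728
grasp_force: 63.0
```

```bash
python3 - <<'E'
from h import *
s=env.get_obs();print(s['qpos'],s['tool_pos'],s['tool_rot'],s['force'],s['grip_width'],s['grasp_force'])
p,R=cur();g=p+R.apply([0,0,G]);l=g-fo;print(g,l@fx,l@fy)
M=F(-.0885,.0015,0);plan([(M+[0,0,.0395-.012+.056+.002],down(175),4,.5)])
c=shot('wrist');c['fish']=1
hsv=cv2.cvtColor(c['image'],cv2.COLOR_BGR2HSV);m=cv2.inRange(hsv,(100,140,90),(125,255,255))
a=c['image'][60:400,100:480];b=shot('side')['image'][150:280,220:340];o=np.zeros((340,760,3),np.uint8);o[:,:380]=a;o[:,380:694]=cv2.resize(b,(314,340));cv2.imwrite('pics/c6.png',o)
boxes(('top','side'))
E
```

```text
[ -8.02408538  12.86018314  -1.10595397 104.38702689   2.99794474
  63.60065623  74.20946162] [0.5559203  0.05318378 0.28434239] [-177.43512836   -0.17985225  174.66250931] [ -3.7611613  -56.16481313   3.02014547] 0.0727852297193357 62.96330353524269
[0.5547292  0.0459465  0.12100699] -0.08765839644722818 -0.029867114214973726
xyz [[0.0,0.006,0.009],[0.001,0.007,0.008],[0.0,0.006,0.009],[0.0,0.006,0.009]]
rot [[-0.01,0.0,0.0],[-0.01,0.0,-0.005],[-0.015,0.0,0.0],[-0.01,-0.005,0.0]]
jaw 4 [0.5]
max 0.009 0.015 end tcp [0.557  0.0772 0.2486] [1.80e+02 1.00e-01 1.75e+02]
top (406.4060974121094, 218.76443481445312) ctr [ 0.5006 -0.4384] size [0.12999999523162842, 0.09399999678134918] ang 142.5
top (367.4833679199219, 193.48439025878906) ctr [ 0.5939 -0.3004] size [0.12999999523162842, 0.09099999815225601] ang 136.8
side (346.0, 145.0) ctr [ 0.5959 -0.3018] size [0.12700000405311584, 0.09200000017881393] ang 137.8
side (389.0547790527344, 139.90164184570312) ctr [ 0.5005 -0.4409] size [0.12800000607967377, 0.0949999988079071] ang 142.5
```

View pics/c6.png

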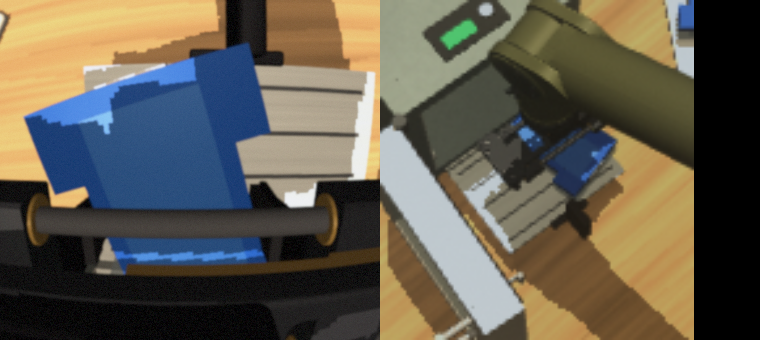

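Wrist view: the box yawed about 15° in the grip, because its front corner struck the shelf grip plate (top at 118 mm). Force is −56 N in y. I'll back off, then raise the box above the plate.

Emit:
{"op": "send_rows", "data": {
  "xyz": [
    [0, -0.015, 0],
    [0, -0.015, -0.005],
    [0, -0.01, -0.015],
    [0, 0, -0.02],
    [0, 0, -0.01],
    [0, 0, 0],
    [0, 0, 0]
  ],
  "rotation": [
    [0, 0, 0],
    [0, 0, 0],
    [0, 0, 0],
    [0, 0, 0],
    [0, 0, 0],
    [0, 0, 0],
    [0, 0, 0]
  ],
  "jaw": [0.5, 0.5, 0.5, 0.5, 0.5, 0.5, 0.5]
}}

```text
time_s: 21.6
tool_pos: [0.5513, 0.0387, 0.3354]
tool_rot: [-180.0, -0.1, 175.0]
force: [-0.6, 0.3, -5.5]
grip_width: 0.072
grasp_force: 31.6
```

```bash
python3 - <<'E'
from h import *
s=env.get_obs();print(s['qpos'],s['tool_pos'],s['tool_rot'],s['force'],s['grip_width'],s['grasp_force'])
p,R=cur();g=p+R.apply([0,0,G]);l=g-fo;print(g,l@fx,l@fy)
c=shot('wrist');c['fish']=1
cv2.imwrite('pics/w4.png',c['image'])
E
```

```text
[ -5.91216747   9.29272102  -0.95181443 102.34649185   0.17857334
  68.42567921  78.05593666] [0.55131844 0.03872785 0.33544371] [-1.79974815e+02 -5.96297166e-02  1.74973257e+02] [-0.6161723   0.25277484 -5.49628668] 0.07201073489739168 31.57296090959335
[0.55114264 0.03867116 0.17194381] -0.09061727704182565 -0.037419320775077834
```

View pics/w4.png

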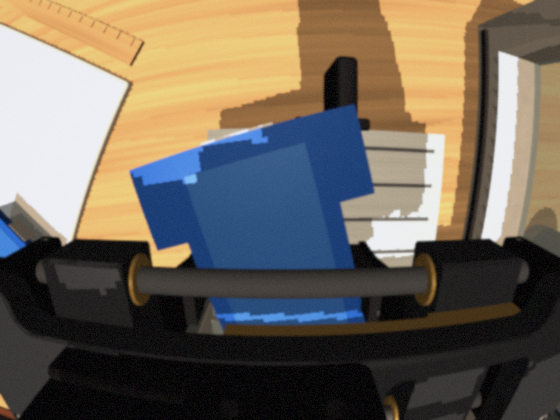

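```bash
python3 - <<'E'
from h import *
c=dict(np.load('cam_wrist.npz'));c['fish']=1
p,R=cur();g=p+R.apply([0,0,G])
for z in (.184,.189,.194):
    a,b,d=[onz(c,*q,z)[:2] for q in ((132,173),(355,107),(373,192))]
    e=a-b;n=np.array([e[1],-e[0]])/np.hypot(*e);n*=np.sign(n[0])
    ctr=(a+b)/2+n*.065
    print(z,'front width',np.hypot(*e),'side',np.hypot(*(d-b)),'angle long',np.degrees(np.arctan2(n[1],n[0])),'ctr',ctr,'ctr-g',ctr-g[:2])
E
```

```text
0.184 front width 0.09886864963533339 side 0.03632473211618885 angle long 10.419331465896024 ctr [0.54831825 0.03804766] ctr-g [-0.00236755 -0.00027093]
0.189 front width 0.09511297535551545 side 0.03494488256192438 angle long 10.419331465896013 ctr [0.54825547 0.03874363] ctr-g [-0.00243032  0.00042504]
0.194 front width 0.0913573010756975 side 0.033565033007659846 angle long 10.419331465896004 ctr [0.5481927  0.03943961] ctr-g [-0.0024931   0.00112102]
```

The box's long axis reads 10.4° in world, while the tool expects −5°. I'll turn the tool by −15.4°, centre the box over the shelf, and lower it.

```bash
python3 - <<'E'
from h import *
M=F(-.0885,.0015,0);M[0]+=.002
print(M)
s=plan([(M+[0,0,.172],down(159.6),6,.5),(M+[0,0,.0845],down(159.6),6,.5)])
E
```

```text
[0.55854535 0.07727285 0.        ]
xyz [[-0.001,0.007,0.0],[0.0,0.006,0.0],[0.0,0.007,0.0],[0.0,0.006,-0.001],[0.001,0.007,0.0],[0.0,0.006,0.0],[0.0,0.0,0.015],[0.0,0.0,0.014],[0.0,0.0,0.015],[0.0,0.0,0.014],[0.0,0.0,0.015],[0.0,0.001,0.015]]
rot [[0.0,0.0,0.045],[0.0,0.0,0.045],[0.0,0.0,0.045],[0.0,0.0,0.045],[0.0,0.0,0.045],[0.0,0.0,0.045],[0.0,0.0,0.0],[0.0,0.0,0.0],[0.0,0.0,0.0],[0.0,0.0,0.0],[0.0,0.0,0.0],[0.0,0.0,0.0]]
jaw 12 [0.5]
max 0.015 0.045 end tcp [0.5589 0.0776 0.2477] [-1.799e+02 -1.000e-01  1.595e+02]
```

Emit:
{"op": "send_rows", "data": {
  "xyz": [
    [-0.001, 0.007, 0],
    [0, 0.006, 0],
    [0, 0.007, 0],
    [0, 0.006, -0.001],
    [0.001, 0.007, 0],
    [0, 0.006, 0],
    [0, 0, 0.015],
    [0, 0, 0.014],
    [0, 0, 0.015],
    [0, 0, 0.014],
    [0, 0, 0.015],
    [0, 0, 0.008],
    [0, 0, 0]
  ],
  "rotation": [
    [0, 0, 0.045],
    [0, 0, 0.045],
    [0, 0, 0.045],
    [0, 0, 0.045],
    [0, 0, 0.045],
    [0, 0, 0.045],
    [0, 0, 0],
    [0, 0, 0],
    [0, 0, 0],
    [0, 0, 0],
    [0, 0, 0],
    [0, 0, 0],
    [0, 0, 0]
  ],
  "jaw": [0.5, 0.5, 0.5, 0.5, 0.5, 0.5, 0.5, 0.5, 0.5, 0.5, 0.5, 0.5, 0.5]
}}

```text
time_s: 22.95
tool_pos: [0.5584, 0.0755, 0.2536]
tool_rot: [-179.8, -0.2, 159.4]
force: [-0.6, 0.6, -4.7]
grip_width: 0.0719
grasp_force: 31.6
```

Emit:
{"op": "send_rows", "data": {
  "xyz": [
    [0, 0, 0.003],
    [0, 0, 0.003],
    [0, 0, 0],
    [0, 0, 0]
  ],
  "rotation": [
    [0, 0, 0],
    [0, 0, 0],
    [0, 0, 0],
    [0, 0, 0]
  ],
  "jaw": [0.5, 0.5, 0.5, 0.5]
}}

```text
time_s: 23.35
tool_pos: [0.5592, 0.0758, 0.2498]
tool_rot: [-180.0, -0.0, 159.4]
force: [0.4, 0.0, -5.0]
grip_width: 0.072
grasp_force: 31.6
```

```bash
python3 - <<'E'
from h import *
s=env.get_obs();print(s['qpos'],s['tool_pos'],s['tool_rot'],s['force'],s['wrist_torque'],s['grip_width'],s['grasp_force'])
c=shot('wrist');c['fish']=1;cv2.imwrite('pics/w5.png',c['image'])
E
```

```text
[ -9.40125552  15.39833338  -1.16748784 105.58923273   0.40057023
  59.05107044  58.66363715] [0.55921041 0.07577401 0.24981959] [-1.79953194e+02 -1.25881478e-02  1.59396682e+02] [ 0.4466931   0.04371866 -4.96168597] [-0.04723281 -0.04260067 -0.03185766] 0.07199744186224213 31.57300295101777
```

Emit:
{"op": "send_rows", "data": {
  "xyz": [
    [0, 0.001, 0.001],
    [0, 0, 0.001],
    [0, 0, 0.001],
    [0, 0, 0]
  ],
  "rotation": [
    [0, 0, 0],
    [0, 0, 0],
    [0, 0, 0],
    [0, 0, 0]
  ],
  "jaw": [0.5, 0.5, 0.5, 0.5]
}}

```text
time_s: 23.8
tool_pos: [0.5607, 0.0763, 0.2486]
tool_rot: [180.0, 0.2, 159.3]
force: [-1.2, -1.4, 4.6]
grip_width: 0.0718
grasp_force: 31.7
```

Emit:
{"op": "send_rows", "data": {
  "xyz": [
    [0, 0, 0.001],
    [0, 0, 0.001],
    [0, 0, 0]
  ],
  "rotation": [
    [0, 0, 0],
    [0, 0, 0],
    [0, 0, 0]
  ],
  "jaw": [0.5, 0.5, 0.5]
}}

```text
time_s: 24.1
tool_pos: [0.5616, 0.0761, 0.2482]
tool_rot: [179.9, 0.4, 159.4]
force: [-0.8, -2.9, 10.3]
grip_width: 0.0716
grasp_force: 32.3
```

Emit:
{"op": "send_rows", "data": {
  "xyz": [
    [0, 0, -0.001],
    [0, 0, 0],
    [0, 0, 0],
    [0, 0, 0],
    [0.001, 0, 0],
    [0.001, 0, 0],
    [0.001, 0.001, 0],
    [0, 0, 0],
    [0, 0, 0]
  ],
  "rotation": [
    [0, 0, 0],
    [0, 0, 0],
    [0, 0, 0],
    [0, 0, 0],
    [0, 0, -0.09],
    [0, 0, -0.09],
    [0, 0, -0.092],
    [0, 0, 0],
    [0, 0, 0]
  ],
  "jaw": [1, 1, 1, 1, 1, 1, 1, 1, 1]
}}

```text
time_s: 25.0
tool_pos: [0.5566, 0.0784, 0.2452]
tool_rot: [-179.9, -0.1, 174.9]
force: [-0.4, -0.4, -0.4]
grip_width: 0.0871
grasp_force: 0.0
```

Emit:
{"op": "send_rows", "data": {
  "xyz": [
    [0, 0, 0],
    [0, 0, 0],
    [0, 0, 0],
    [0, 0, 0],
    [0, 0, 0]
  ],
  "rotation": [
    [0, 0, 0],
    [0, 0, 0],
    [0, 0, 0],
    [0, 0, 0],
    [0, 0, 0]
  ],
  "jaw": [0.6, 0.6, 0.6, 0.6, 0.6],
  "newtons": 12
}}

```text
time_s: 25.5
tool_pos: [0.5567, 0.078, 0.2454]
tool_rot: [-179.9, -0.1, 174.9]
force: [-0.1, -0.5, 0.2]
grip_width: 0.0658
grasp_force: 12.0
```

```bash
python3 - <<'E'
from h import *
s=env.get_obs();print(s['tool_pos'],s['tool_rot'],s['force'],s['wrist_torque'],s['grip_width'],s['grasp_force'])
p,R=cur();g=p+R.apply([0,0,G]);l=g-fo;print(g,l@fx,l@fy)
E
```

```text
[0.55670973 0.07798606 0.24539806] [-1.79911890e+02 -6.71688357e-02  1.74944888e+02] [-0.07564236 -0.48589693  0.18331254] [-0.38493781  0.04361783 -0.04162483] 0.06577585151440665 11.979874426033348
[0.55649664 0.07775249 0.08189836] -0.08858491861954325 0.0019737290354773338
```

Emit:
{"op": "send_rows", "data": {
  "xyz": [
    [0, 0, 0],
    [0, 0, 0],
    [0, 0, 0],
    [0, 0, 0],
    [0, 0, -0.03],
    [0, 0, -0.04],
    [0, 0, -0.045],
    [0, 0, -0.045],
    [0, 0, -0.045],
    [-0.005, -0.03, 0],
    [-0.01, -0.04, 0],
    [-0.01, -0.045, 0],
    [-0.01, -0.045, 0],
    [-0.01, -0.045, 0],
    [0, -0.045, 0],
    [0, -0.045, 0],
    [0, -0.02, 0],
    [0, 0, 0]
  ],
  "rotation": [
    [0, 0, 0],
    [0, 0, 0],
    [0, 0, 0],
    [0, 0, 0],
    [0, 0, 0],
    [0, 0, 0],
    [0, 0, 0],
    [0, 0, 0],
    [0, 0, 0],
    [0, 0, 0],
    [0, 0, 0],
    [0, 0, 0],
    [0, 0, 0],
    [0, 0, 0],
    [0, 0, 0],
    [0, 0, 0],
    [0, 0, 0],
    [0, 0, 0]
  ],
  "jaw": [1, 1, 1, 1, 1, 1, 1, 1, 1, 1, 1, 1, 1, 1, 1, 1, 1, 1]
}}

```text
time_s: 27.3
tool_pos: [0.5727, -0.2439, 0.4504]
tool_rot: [-179.8, -0.1, 174.6]
force: [-0.1, 0.4, -0.2]
grip_width: 0.0872
grasp_force: 0.0
```

```bash
python3 - <<'E'
from h import *
s=env.get_obs();print(s['qpos'],s['tool_pos'],s['tool_rot'],s['force'],s['grip_width'])
print('board z .057');boxes(('top','side','wrist'),.057);print('shelf z .101');boxes(('top','side'),.101)
print('target',F(-.0875,.0015,0))
E
```

```text
[ 12.1676697   13.96463634  10.23761501  83.76350342  -2.27344276
  82.53952642 106.95918202] [ 0.57274755 -0.24385422  0.45040402] [-1.79818314e+02 -1.04472827e-01  1.74552865e+02] [-0.09471662  0.35300603 -0.19142463] 0.08720546957682462
board z .057
top (406.4710998535156, 218.81211853027344) ctr [ 0.5005 -0.4386] size [0.12999999523162842, 0.09399999678134918] ang 142.5
top (264.3861083984375, 199.98684692382812) ctr [0.5669 0.0774] size [0.13199999928474426, 0.09700000286102295] ang 174.4
side (279.6800231933594, 212.2400360107422) ctr [0.5638 0.0679] size [0.12300000339746475, 0.09799999743700027] ang 174.6
side (346.0, 145.5) ctr [ 0.5933 -0.3016] size [0.12600000202655792, 0.09200000017881393] ang 135.4
wrist (232.8000030517578, 209.10000610351562) ctr [ 0.5955 -0.3013] size [0.12999999523162842, 0.09399999678134918] ang 137.5
wrist (526.6295776367188, 163.53501892089844) ctr [0.5629 0.1165] size [0.1469999998807907, 0.10899999737739563] ang 174.5
wrist (119.50001525878906, 147.5) ctr [ 0.5015 -0.438 ] size [0.1289999932050705, 0.09600000083446503] ang 142.6
shelf z .101
top (406.4378356933594, 218.7729949951172) ctr [ 0.4916 -0.4269] size [0.12600000202655792, 0.09200000017881393] ang 142.9
top (264.3940734863281, 199.9886474609375) ctr [0.5566 0.077 ] size [0.1289999932050705, 0.09399999678134918] ang 174.4
side (279.6800231933594, 212.2400360107422) ctr [0.553  0.0768] size [0.11999999731779099, 0.0949999988079071] ang 174.2
side (346.0, 145.5) ctr [ 0.5817 -0.2834] size [0.12300000339746475, 0.08900000154972076] ang 135.4
target [0.55754175 0.07718835 0.        ]
```

Box one sits at about (0.556, 0.077), aligned. Next is box C at (0.5955, −0.3013), long axis 137°.

```bash
python3 - <<'E'
from h import *
C=np.array([.595,-.3013,0])
s=plan([(C+[0,0,.16],down(137.2),10,1),(C+[0,0,.038],down(137.2),6,1)])
M=F(-.0885,.002,0)
print(M);s=plan([(C+[0,0,.19],down(137.2),5,.5),(M+[0,0,.19],down(175),15,.5)],s)
E
```

```text
xyz [[-0.003,-0.006,0.013],[-0.003,-0.006,0.012],[-0.003,-0.006,0.013],[-0.004,-0.006,0.013],[-0.004,-0.005,0.013],[-0.004,-0.005,0.012],[-0.005,-0.005,0.013],[-0.005,-0.004,0.013],[-0.006,-0.004,0.012],[-0.005,-0.004,0.013],[0.0,0.0,0.02],[0.0,0.0,0.021],[0.0,0.0,0.02],[0.0,0.0,0.02],[0.0,0.0,0.021],[0.0,0.0,0.02]]
rot [[0.0,0.0,0.065],[0.0,0.0,0.07],[0.0,0.0,0.065],[0.0,0.0,0.065],[0.0,0.0,0.065],[0.0,0.0,0.07],[0.0,0.0,0.065],[0.0,0.0,0.065],[0.0,0.0,0.065],[0.0,0.0,0.07],[0.0,0.0,0.0],[0.0,0.0,0.0],[0.0,0.0,0.0],[0.0,0.0,0.0],[0.0,0.0,0.0],[0.0,0.0,0.0]]
jaw 16 [1]
max 0.021 0.07 end tcp [ 0.5949 -0.301   0.2016] [-180.    -0.   137.1]
[0.5565876  0.07777105 0.        ]
xyz [[0.0,0.0,-0.03],[0.0,0.0,-0.031],[0.0,0.0,-0.03],[0.0,0.0,-0.031],[0.0,0.0,-0.03],[0.019,0.017,0.0],[0.018,0.017,0.0],[0.018,0.019,0.0],[0.017,0.019,0.0],[0.016,0.02,0.0],[0.015,0.02,0.0],[0.014,0.021,0.0],[0.013,0.022,0.0],[0.012,0.022,0.0],[0.011,0.023,0.0],[0.01,0.023,0.0],[0.009,0.024,0.0],[0.008,0.024,0.0],[0.007,0.025,0.0],[0.006,0.024,0.0]]
rot [[0.0,0.0,0.0],[0.0,0.0,0.0],[0.0,0.0,0.0],[0.0,0.0,0.0],[0.0,0.0,0.0],[0.0,0.0,-0.045],[0.0,0.0,-0.045],[0.0,0.0,-0.04],[0.0,0.0,-0.045],[0.0,0.0,-0.045],[0.0,0.0,-0.045],[0.0,0.0,-0.045],[0.0,0.0,-0.045],[0.0,0.0,-0.04],[0.0,0.0,-0.045],[0.0,0.0,-0.045],[0.0,0.0,-0.045],[0.0,0.0,-0.045],[0.0,0.0,-0.045],[0.0,0.0,-0.04]]
jaw 20 [0.5]
max 0.031 0.045 end tcp [0.5563 0.0776 0.3537] [ 1.800e+02 -1.000e-01  1.749e+02]
```

Emit:
{"op": "send_rows", "data": {
  "xyz": [
    [-0.003, -0.006, 0.013],
    [-0.003, -0.006, 0.012],
    [-0.003, -0.006, 0.013],
    [-0.004, -0.006, 0.013],
    [-0.004, -0.005, 0.013],
    [-0.004, -0.005, 0.012],
    [-0.005, -0.005, 0.013],
    [-0.005, -0.004, 0.013],
    [-0.006, -0.004, 0.012],
    [-0.005, -0.004, 0.013],
    [0, 0, 0.02],
    [0, 0, 0.021],
    [0, 0, 0.02],
    [0, 0, 0.02],
    [0, 0, 0.02],
    [0, 0, 0.02],
    [0, 0, 0]
  ],
  "rotation": [
    [0, 0, 0.065],
    [0, 0, 0.07],
    [0, 0, 0.065],
    [0, 0, 0.065],
    [0, 0, 0.065],
    [0, 0, 0.07],
    [0, 0, 0.065],
    [0, 0, 0.065],
    [0, 0, 0.065],
    [0, 0, 0.07],
    [0, 0, 0],
    [0, 0, 0],
    [0, 0, 0],
    [0, 0, 0],
    [0, 0, 0],
    [0, 0, 0],
    [0, 0, 0]
  ],
  "jaw": [1, 1, 1, 1, 1, 1, 1, 1, 1, 1, 1, 1, 1, 1, 1, 1, 1]
}}

```text
time_s: 29.25
tool_pos: [0.5934, -0.3009, 0.1995]
tool_rot: [-179.9, -0.4, 137.0]
force: [0.7, 0.6, -0.1]
grip_width: 0.087
grasp_force: 0.0
```

Emit:
{"op": "send_rows", "data": {
  "xyz": [
    [0, 0, 0],
    [0, 0, 0],
    [0, 0, 0],
    [0, 0, 0],
    [0, 0, 0],
    [0, 0, 0],
    [0, 0, -0.01],
    [0, 0, 0]
  ],
  "rotation": [
    [0, 0, 0],
    [0, 0, 0],
    [0, 0, 0],
    [0, 0, 0],
    [0, 0, 0],
    [0, 0, 0],
    [0, 0, 0],
    [0, 0, 0]
  ],
  "jaw": [0.5, 0.5, 0.5, 0.5, 0.5, 0.5, 0.5, 0.5],
  "newtons": 40
}}

```text
time_s: 30.05
tool_pos: [0.5935, -0.3039, 0.213]
tool_rot: [-179.9, -0.0, 136.9]
force: [-0.1, -0.4, -3.7]
grip_width: 0.0659
grasp_force: 40.0
```

```bash
python3 - <<'E'
from h import *
s=env.get_obs();print(s['qpos'],s['tool_pos'],s['tool_rot'],s['force'],s['grip_width'],s['grasp_force'])
p,R=cur();g=p+R.apply([0,0,G])
M=F(-.0885,.002,0)
s=plan([([*g[:2],.19],down(137.2),4,.5),([.51,-.19,.19],down(155),7,.5),(M+[0,0,.19],down(175),13,.5)])
E
```

```text
[13.37219351 29.1868541  14.90647083 92.32596632 -8.21198145 59.63732485
 77.49088057] [ 0.59349457 -0.30391527  0.21297415] [-1.79859864e+02 -2.47828575e-02  1.36855042e+02] [-0.13886387 -0.39776374 -3.70458015] 0.06587398545010179 39.99751824885607
xyz [[0.0,0.0,-0.035],[0.0,0.0,-0.035],[0.0,-0.001,-0.035],[0.0,0.0,-0.036],[0.02,0.004,0.0],[0.019,0.005,0.0],[0.02,0.005,0.0],[0.019,0.007,0.0],[0.019,0.007,0.0],[0.018,0.009,0.0],[0.018,0.009,0.0],[0.006,0.02,0.0],[0.005,0.02,0.0],[0.004,0.021,0.0],[0.004,0.02,0.0],[0.003,0.021,0.0],[0.003,0.021,0.0],[0.002,0.02,0.0],[0.002,0.021,0.0],[0.001,0.021,0.0]]
rot [[0.0,0.0,0.0],[0.0,0.0,-0.005],[0.0,0.0,0.0],[0.0,0.0,0.0],[0.0,0.0,-0.045],[0.0,0.0,-0.045],[0.0,0.0,-0.045],[0.0,0.0,-0.045],[0.0,0.0,-0.045],[0.0,0.0,-0.04],[0.0,0.0,-0.045],[0.0,0.0,-0.025],[0.0,0.0,-0.03],[0.0,0.0,-0.025],[0.0,0.0,-0.03],[0.0,0.0,-0.025],[0.0,0.0,-0.025],[0.0,0.0,-0.03],[0.0,0.0,-0.025],[0.0,0.0,-0.03]]
jaw 20 [0.5]
xyz [[0.0,0.021,0.0],[0.0,0.021,0.0],[0.0,0.021,0.0],[-0.002,0.02,0.0]]
rot [[0.0,0.0,-0.025],[0.0,0.0,-0.025],[0.0,0.0,-0.03],[0.0,0.0,-0.025]]
jaw 4 [0.5]
max 0.036 0.045 end tcp [0.557  0.0772 0.3535] [-1.799e+02 -1.000e-01  1.750e+02]
```

Emit:
{"op": "send_rows", "data": {
  "xyz": [
    [0, 0, -0.035],
    [0, 0, -0.035],
    [0, 0, -0.035],
    [0, 0, -0.036],
    [0.02, 0.004, 0],
    [0.019, 0.005, 0],
    [0.02, 0.005, 0],
    [0.019, 0.007, 0],
    [0.019, 0.007, 0],
    [0.018, 0.009, 0],
    [0.018, 0.009, 0],
    [0.006, 0.02, 0],
    [0.005, 0.02, 0],
    [0.004, 0.021, 0],
    [0.004, 0.02, 0],
    [0.003, 0.021, 0],
    [0.003, 0.021, 0],
    [0.002, 0.02, 0],
    [0.002, 0.021, 0],
    [0.001, 0.021, 0]
  ],
  "rotation": [
    [0, 0, 0],
    [0, 0, -0.005],
    [0, 0, 0],
    [0, 0, 0],
    [0, 0, -0.045],
    [0, 0, -0.045],
    [0, 0, -0.045],
    [0, 0, -0.045],
    [0, 0, -0.045],
    [0, 0, -0.04],
    [0, 0, -0.045],
    [0, 0, -0.025],
    [0, 0, -0.03],
    [0, 0, -0.025],
    [0, 0, -0.03],
    [0, 0, -0.025],
    [0, 0, -0.025],
    [0, 0, -0.03],
    [0, 0, -0.025],
    [0, 0, -0.03]
  ],
  "jaw": [0.5, 0.5, 0.5, 0.5, 0.5, 0.5, 0.5, 0.5, 0.5, 0.5, 0.5, 0.5, 0.5, 0.5, 0.5, 0.5, 0.5, 0.5, 0.5, 0.5]
}}

```text
time_s: 32.05
tool_pos: [0.5434, -0.0017, 0.3535]
tool_rot: [-179.9, -0.1, 169.1]
force: [0.3, 0.7, -4.6]
grip_width: 0.0655
grasp_force: 40.0
```

Emit:
{"op": "send_rows", "data": {
  "xyz": [
    [0, 0.021, 0],
    [0, 0.021, 0],
    [0, 0.021, 0],
    [-0.002, 0.02, 0],
    [0, 0, 0],
    [0, 0, 0]
  ],
  "rotation": [
    [0, 0, -0.025],
    [0, 0, -0.025],
    [0, 0, -0.03],
    [0, 0, -0.025],
    [0, 0, 0],
    [0, 0, 0]
  ],
  "jaw": [0.5, 0.5, 0.5, 0.5, 0.5, 0.5]
}}

```text
time_s: 32.65
tool_pos: [0.558, 0.0791, 0.3532]
tool_rot: [-179.9, -0.1, 175.1]
force: [0.1, -0.5, -4.1]
grip_width: 0.0657
grasp_force: 40.0
```

```bash
python3 - <<'E'
from h import *
s=env.get_obs();print(s['tool_pos'],s['tool_rot'],s['force'],s['grip_width'],s['grasp_force'])
c=shot('wrist','w6.png');c['fish']=1
p,R=cur();g=p+R.apply([0,0,G]);M=F(-.0885,.002,0)
s=plan([(M+[0,0,.132],down(175),5,.5)])
hsv=cv2.cvtColor(c['image'],cv2.COLOR_BGR2HSV);m=cv2.inRange(hsv,(100,140,60),(125,255,255));ys,xs=np.nonzero(m[100:260]);
# front edge of held lid: topmost blue per column
for u in range(220,350,15):
    col=np.nonzero(m[:,u])[0]
    if len(col):
        q=onz(c,u,col[0],g[2]+.0175)-fo;print(u,col[0],(q@fx-(g-fo)@fx).round(4),(q@fy-(g-fo)@fy).round(4))
E
```

```text
[0.55802339 0.07912797 0.35323231] [-1.79913669e+02 -8.14095960e-02  1.75067450e+02] [ 0.11386159 -0.53525416 -4.1014087 ] 0.06565158616970701 39.99739081598818
xyz [[0.0,0.0,0.012],[0.001,0.0,0.011],[0.0,0.0,0.012],[0.0,0.0,0.011],[0.0,0.0,0.012]]
rot [[0.0,0.0,0.0],[0.0,0.0,0.0],[0.0,0.0,0.0],[0.0,0.0,0.0],[0.0,0.0,0.0]]
jaw 5 [0.5]
max 0.012 0.0 end tcp [0.5569 0.0781 0.2953] [-1.799e+02 -1.000e-01  1.750e+02]
220 137 -0.0663 -0.023
235 137 -0.0661 -0.0171
250 138 -0.0656 -0.0112
265 138 -0.0655 -0.0054
280 138 -0.0655 0.0004
295 138 -0.0655 0.0061
310 139 -0.0652 0.0119
325 138 -0.0656 0.0178
340 139 -0.0654 0.0237
```

Emit:
{"op": "send_rows", "data": {
  "xyz": [
    [0, 0, 0.012],
    [0.001, -0.001, 0.011],
    [0.001, 0, 0.012],
    [0, 0, 0.011],
    [0, 0, 0.01],
    [0, 0, 0]
  ],
  "rotation": [
    [0, 0, 0],
    [0, 0, 0],
    [0, 0, 0],
    [0, 0, 0],
    [0, 0, 0],
    [0, 0, 0]
  ],
  "jaw": [0.5, 0.5, 0.5, 0.5, 0.5, 0.5]
}}

```text
time_s: 33.3
tool_pos: [0.555, 0.0773, 0.2952]
tool_rot: [-179.9, -0.3, 175.0]
force: [-0.6, 0.7, -4.9]
grip_width: 0.0655
grasp_force: 40.0
```

Emit:
{"op": "send_rows", "data": {
  "xyz": [
    [0, 0, 0.001],
    [0, 0, 0.001],
    [0, 0, 0.001],
    [0, 0, 0]
  ],
  "rotation": [
    [0, 0, 0],
    [0, 0, 0],
    [0, 0, 0],
    [0, 0, 0]
  ],
  "jaw": [0.5, 0.5, 0.5, 0.5]
}}

```text
time_s: 33.7
tool_pos: [0.5558, 0.0775, 0.2947]
tool_rot: [-180.0, -0.0, 175.0]
force: [-0.1, -0.2, -3.7]
grip_width: 0.0661
grasp_force: 40.0
```

Emit:
{"op": "send_rows", "data": {
  "xyz": [
    [0, 0, 0.001],
    [0, 0, 0.001],
    [0, 0, 0]
  ],
  "rotation": [
    [0, 0, 0],
    [0, 0, 0],
    [0, 0, 0]
  ],
  "jaw": [0.5, 0.5, 0.5]
}}

```text
time_s: 34.0
tool_pos: [0.556, 0.0775, 0.2932]
tool_rot: [-180.0, 0.0, 175.0]
force: [-1.0, -0.3, -0.7]
grip_width: 0.0657
grasp_force: 40.0
```

Emit:
{"op": "send_rows", "data": {
  "xyz": [
    [0, 0, 0.001],
    [0, 0, 0],
    [0, 0, 0],
    [0, 0, 0],
    [0, 0, 0],
    [0, 0, 0],
    [0, 0, -0.02],
    [0, 0, -0.04],
    [0, 0, -0.045],
    [0, 0, -0.045],
    [0, -0.02, 0],
    [0, -0.045, 0],
    [0, -0.045, 0],
    [0, -0.045, 0],
    [0, -0.045, 0],
    [0, -0.045, 0],
    [0, -0.045, 0],
    [0, -0.03, 0],
    [0, 0, 0]
  ],
  "rotation": [
    [0, 0, 0],
    [0, 0, 0],
    [0, 0, 0],
    [0, 0, 0],
    [0, 0, 0],
    [0, 0, 0],
    [0, 0, 0],
    [0, 0, 0],
    [0, 0, 0],
    [0, 0, 0],
    [0, 0, 0],
    [0, 0, 0],
    [0, 0, 0],
    [0, 0, 0],
    [0, 0, 0],
    [0, 0, 0],
    [0, 0, 0],
    [0, 0, 0],
    [0, 0, 0]
  ],
  "jaw": [0.5, 0.5, 1, 1, 1, 1, 1, 1, 1, 1, 1, 1, 1, 1, 1, 1, 1, 1, 1]
}}

```text
time_s: 35.9
tool_pos: [0.526, -0.247, 0.4414]
tool_rot: [-179.8, -0.1, 174.5]
force: [-0.2, -0.3, 0.9]
grip_width: 0.0871
grasp_force: 0.0
```

```bash
python3 - <<'E'
from h import *
s=env.get_obs();print(s['qpos'],s['tool_pos'],s['tool_rot'],s['force'],s['grip_width'])
print('board z .057');boxes(('top','side','wrist'),.057);print('shelf z .146');boxes(('top','side'),.146)
B=np.array([.501,-.4393,0])
plan([(B+[0,0,.16],down(142.5),12,1),(B+[0,0,.038],down(142.5),6,1)])
E
```

```text
[ 10.71196997   9.00799798  13.28133661  90.65823023  -1.83775972
  80.61295743 108.59618166] [ 0.52597401 -0.24695064  0.44142034] [-1.79776033e+02 -1.13322281e-01  1.74459651e+02] [-0.23132403 -0.30095902  0.89714991] 0.08708091367982605
board z .057
top (406.37835693359375, 218.72972106933594) ctr [ 0.5006 -0.4384] size [0.12999999523162842, 0.09399999678134918] ang 142.5
top (264.422119140625, 197.8565673828125) ctr [0.5752 0.0779] size [0.13699999451637268, 0.10000000149011612] ang 175.1
side (279.56622314453125, 208.44793701171875) ctr [0.5752 0.0577] size [0.13099999725818634, 0.10000000149011612] ang 175.1
wrist (542.0, 204.0) ctr [0.5853 0.1458] size [0.18199999630451202, 0.08399999886751175] ang 10.2
wrist (123.32035064697266, 183.90469360351562) ctr [ 0.5018 -0.4383] size [0.13199999928474426, 0.09600000083446503] ang 142.6
shelf z .146
top (406.4162292480469, 218.802734375) ctr [ 0.4826 -0.4147] size [0.12300000339746475, 0.09000000357627869] ang 142.7
top (264.422119140625, 197.8565673828125) ctr [0.5536 0.077 ] size [0.12999999523162842, 0.09600000083446503] ang 175.1
side (279.6324768066406, 208.39588928222656) ctr [0.5523 0.0766] size [0.125, 0.0949999988079071] ang 175.3
xyz [[0.001,-0.017,0.01],[0.0,-0.017,0.01],[-0.001,-0.016,0.01],[-0.001,-0.017,0.009],[-0.003,-0.017,0.01],[-0.003,-0.016,0.01],[-0.004,-0.017,0.01],[-0.004,-0.016,0.01],[-0.006,-0.016,0.01],[-0.006,-0.015,0.009],[-0.007,-0.016,0.01],[-0.007,-0.015,0.01],[0.0,0.0,0.02],[0.0,0.0,0.021],[0.0,0.0,0.02],[0.0,0.0,0.02],[0.0,0.0,0.021],[0.0,0.0,0.02]]
rot [[0.0,0.0,0.045],[0.0,0.0,0.05],[0.0,0.0,0.045],[0.0,0.0,0.05],[0.0,0.0,0.045],[0.0,0.0,0.05],[0.0,0.0,0.045],[0.0,0.0,0.05],[0.0,0.0,0.045],[0.0,0.0,0.05],[0.0,0.0,0.045],[0.0,0.0,0.05],[0.0,0.0,0.0],[0.0,0.0,0.0],[0.0,0.0,0.0],[0.0,0.0,0.0],[0.0,0.0,0.0],[0.0,0.0,0.0]]
jaw 18 [1]
max 0.021 0.05 end tcp [ 0.5005 -0.4393  0.2016] [-1.800e+02 -1.000e-01  1.425e+02]
```

Box two reads about (0.553, 0.077), right on the column. Picking box B.

Emit:
{"op": "send_rows", "data": {
  "xyz": [
    [0.001, -0.017, 0.01],
    [0, -0.017, 0.01],
    [-0.001, -0.016, 0.01],
    [-0.001, -0.017, 0.009],
    [-0.003, -0.017, 0.01],
    [-0.003, -0.016, 0.01],
    [-0.004, -0.017, 0.01],
    [-0.004, -0.016, 0.01],
    [-0.006, -0.016, 0.01],
    [-0.006, -0.015, 0.009],
    [-0.007, -0.016, 0.01],
    [-0.007, -0.015, 0.01],
    [0, 0, 0.02],
    [0, 0, 0.021],
    [0, 0, 0.02],
    [0, 0, 0.02],
    [0, 0, 0.02],
    [0, 0, 0.02],
    [0, 0, 0]
  ],
  "rotation": [
    [0, 0, 0.045],
    [0, 0, 0.05],
    [0, 0, 0.045],
    [0, 0, 0.05],
    [0, 0, 0.045],
    [0, 0, 0.05],
    [0, 0, 0.045],
    [0, 0, 0.05],
    [0, 0, 0.045],
    [0, 0, 0.05],
    [0, 0, 0.045],
    [0, 0, 0.05],
    [0, 0, 0],
    [0, 0, 0],
    [0, 0, 0],
    [0, 0, 0],
    [0, 0, 0],
    [0, 0, 0],
    [0, 0, 0]
  ],
  "jaw": [1, 1, 1, 1, 1, 1, 1, 1, 1, 1, 1, 1, 1, 1, 1, 1, 1, 1, 1]
}}

```text
time_s: 38.05
tool_pos: [0.4982, -0.4407, 0.1992]
tool_rot: [-179.9, -0.4, 142.2]
force: [-0.0, 0.1, -0.5]
grip_width: 0.0871
grasp_force: 0.0
```

Emit:
{"op": "send_rows", "data": {
  "xyz": [
    [0, 0, 0],
    [0, 0, 0],
    [0, 0, 0],
    [0, 0, 0],
    [0, 0, 0],
    [0, 0, 0],
    [0, 0, -0.01],
    [0, 0, 0]
  ],
  "rotation": [
    [0, 0, 0],
    [0, 0, 0],
    [0, 0, 0],
    [0, 0, 0],
    [0, 0, 0],
    [0, 0, 0],
    [0, 0, 0],
    [0, 0, 0]
  ],
  "jaw": [0.5, 0.5, 0.5, 0.5, 0.5, 0.5, 0.5, 0.5],
  "newtons": 40
}}

```text
time_s: 38.85
tool_pos: [0.4989, -0.4417, 0.2135]
tool_rot: [-179.9, -0.0, 142.3]
force: [0.3, 0.4, -2.9]
grip_width: 0.0658
grasp_force: 40.0
```

```bash
python3 - <<'E'
from h import *
s=env.get_obs();print(s['qpos'],s['tool_pos'],s['tool_rot'],s['force'],s['grip_width'],s['grasp_force'])
p,R=cur();g=p+R.apply([0,0,G])
M=F(-.09,.0015,0);print(M)
s=plan([([*g[:2],.22],down(142.5),5,.5),([.47,-.22,.22],down(155),9,.5),(M+[0,0,.22],down(175),14,.5)])
E
```

```text
[ 23.31254649  29.70748713  20.78501563  92.59815489 -11.57610383
  59.83429576  99.73620969] [ 0.49892252 -0.4416555   0.21351006] [-1.79862304e+02 -4.46947264e-03  1.42301487e+02] [ 0.29610419  0.44992863 -2.89341544] 0.0658038213755725 39.99472693540156
[0.55505075 0.0773996  0.        ]
xyz [[0.0,0.0,-0.034],[0.0,0.0,-0.034],[0.0,0.0,-0.034],[0.0,-0.001,-0.034],[0.0,0.0,-0.034],[0.018,0.018,0.0],[0.017,0.018,0.0],[0.016,0.018,0.0],[0.016,0.019,0.0],[0.016,0.019,0.0],[0.015,0.02,0.0],[0.015,0.02,0.0],[0.015,0.02,0.0],[0.013,0.021,0.0],[0.004,0.022,0.0],[0.003,0.022,0.0],[0.002,0.022,0.0],[0.002,0.022,0.0],[0.001,0.022,0.0],[0.001,0.022,0.0]]
rot [[0.0,0.0,0.0],[0.0,0.0,0.0],[0.0,0.0,0.0],[0.0,0.0,-0.005],[0.0,0.0,0.0],[0.0,0.0,-0.025],[0.0,0.0,-0.025],[0.0,0.0,-0.02],[0.0,0.0,-0.025],[0.0,0.0,-0.025],[0.0,0.0,-0.025],[0.0,0.0,-0.025],[0.0,0.0,-0.025],[0.0,0.0,-0.02],[0.0,0.0,-0.025],[0.0,0.0,-0.025],[0.0,0.0,-0.025],[0.0,0.0,-0.025],[0.0,0.0,-0.025],[0.0,0.0,-0.025]]
jaw 20 [0.5]
xyz [[0.0,0.022,-0.001],[0.0,0.022,0.0],[-0.001,0.022,0.0],[-0.001,0.022,0.0],[-0.002,0.022,0.0],[-0.003,0.022,0.0],[-0.003,0.022,0.0],[-0.004,0.022,0.0]]
rot [[0.0,0.0,-0.025],[0.0,0.0,-0.025],[0.0,0.0,-0.025],[0.0,0.0,-0.025],[0.0,0.0,-0.025],[0.0,0.0,-0.025],[0.0,0.0,-0.025],[0.0,0.0,-0.025]]
jaw 8 [0.5]
max 0.034 0.025 end tcp [0.5553 0.0774 0.3835] [-1.799e+02 -1.000e-01  1.750e+02]
```

Emit:
{"op": "send_rows", "data": {
  "xyz": [
    [0, 0, -0.034],
    [0, 0, -0.034],
    [0, 0, -0.034],
    [0, 0, -0.034],
    [0, 0, -0.034],
    [0.018, 0.018, 0],
    [0.017, 0.018, 0],
    [0.016, 0.018, 0],
    [0.016, 0.019, 0],
    [0.016, 0.019, 0],
    [0.015, 0.02, 0],
    [0.015, 0.02, 0],
    [0.015, 0.02, 0],
    [0.013, 0.021, 0],
    [0.004, 0.022, 0],
    [0.003, 0.022, 0],
    [0.002, 0.022, 0],
    [0.002, 0.022, 0],
    [0.001, 0.022, 0],
    [0.001, 0.022, 0]
  ],
  "rotation": [
    [0, 0, 0],
    [0, 0, 0],
    [0, 0, 0],
    [0, 0, -0.005],
    [0, 0, 0],
    [0, 0, -0.025],
    [0, 0, -0.025],
    [0, 0, -0.02],
    [0, 0, -0.025],
    [0, 0, -0.025],
    [0, 0, -0.025],
    [0, 0, -0.025],
    [0, 0, -0.025],
    [0, 0, -0.02],
    [0, 0, -0.025],
    [0, 0, -0.025],
    [0, 0, -0.025],
    [0, 0, -0.025],
    [0, 0, -0.025],
    [0, 0, -0.025]
  ],
  "jaw": [0.5, 0.5, 0.5, 0.5, 0.5, 0.5, 0.5, 0.5, 0.5, 0.5, 0.5, 0.5, 0.5, 0.5, 0.5, 0.5, 0.5, 0.5, 0.5, 0.5]
}}

```text
time_s: 40.85
tool_pos: [0.5081, -0.0897, 0.3825]
tool_rot: [-179.9, -0.1, 163.6]
force: [0.3, -0.4, -3.7]
grip_width: 0.0658
grasp_force: 40.0
```

Emit:
{"op": "send_rows", "data": {
  "xyz": [
    [0, 0.022, 0],
    [0, 0.022, 0],
    [-0.001, 0.022, 0],
    [-0.001, 0.022, 0],
    [-0.002, 0.022, 0],
    [-0.003, 0.022, 0],
    [-0.003, 0.022, 0],
    [-0.004, 0.022, 0],
    [0, 0, 0],
    [0, 0, 0]
  ],
  "rotation": [
    [0, 0, -0.025],
    [0, 0, -0.025],
    [0, 0, -0.025],
    [0, 0, -0.025],
    [0, 0, -0.025],
    [0, 0, -0.025],
    [0, 0, -0.025],
    [0, 0, -0.025],
    [0, 0, 0],
    [0, 0, 0]
  ],
  "jaw": [0.5, 0.5, 0.5, 0.5, 0.5, 0.5, 0.5, 0.5, 0.5, 0.5]
}}

```text
time_s: 41.85
tool_pos: [0.5564, 0.0795, 0.3822]
tool_rot: [-179.9, -0.1, 175.1]
force: [0.2, -1.4, -3.7]
grip_width: 0.0657
grasp_force: 40.0
```

```bash
python3 - <<'E'
from h import *
s=env.get_obs();print(s['tool_pos'],s['tool_rot'],s['force'],s['grip_width'],s['grasp_force'])
c=shot('wrist','w7.png');c['fish']=1
p,R=cur();g=p+R.apply([0,0,G]);M=F(-.09,.0015,0);print(M)
s=plan([(M+[0,0,.176],down(175),4,.5)])
hsv=cv2.cvtColor(c['image'],cv2.COLOR_BGR2HSV);m=cv2.inRange(hsv,(100,140,60),(125,255,255))
for u in range(220,350,25):
    col=np.nonzero(m[:,u])[0]
    if len(col):
        q=onz(c,u,col[0],g[2]+.0175)-fo;print(u,col[0],(q@fx-(g-fo)@fx).round(4),(q@fy-(g-fo)@fy).round(4))
E
```

```text
[0.55641842 0.07951515 0.38215824] [-1.79912912e+02 -8.98746325e-02  1.75081112e+02] [ 0.1865343  -1.37422536 -3.66297448] 0.06571642974209672 39.99447651207447
[0.55505075 0.0773996  0.        ]
xyz [[0.0,0.0,0.011],[0.001,-0.001,0.01],[0.0,0.0,0.011],[0.0,0.0,0.011]]
rot [[0.0,0.0,0.0],[0.0,0.0,0.0],[0.0,0.0,0.0],[0.0,0.0,0.0]]
jaw 4 [0.5]
max 0.011 0.0 end tcp [0.5552 0.0774 0.3392] [-1.799e+02 -1.000e-01  1.750e+02]
220 140 -0.065 -0.023
245 141 -0.0644 -0.0131
270 141 -0.0643 -0.0034
295 141 -0.0643 0.0062
320 140 -0.0648 0.0159
345 140 -0.065 0.0257
```

Emit:
{"op": "send_rows", "data": {
  "xyz": [
    [0, 0, 0.011],
    [0.001, -0.001, 0.01],
    [0.001, -0.001, 0.011],
    [0, 0, 0.01],
    [0, 0, 0],
    [0, 0, 0.001],
    [0, 0, 0.001],
    [0, 0, 0]
  ],
  "rotation": [
    [0, 0, 0],
    [0, 0, 0],
    [0, 0, 0],
    [0, 0, 0],
    [0, 0, 0],
    [0, 0, 0],
    [0, 0, 0],
    [0, 0, 0]
  ],
  "jaw": [0.5, 0.5, 0.5, 0.5, 0.5, 0.5, 0.5, 0.5]
}}

```text
time_s: 42.7
tool_pos: [0.5539, 0.0767, 0.3383]
tool_rot: [-179.9, -0.1, 175.0]
force: [-0.4, -0.3, -2.3]
grip_width: 0.0655
grasp_force: 40.0
```

Emit:
{"op": "send_rows", "data": {
  "xyz": [
    [0, 0, 0.001],
    [0, 0, 0]
  ],
  "rotation": [
    [0, 0, 0],
    [0, 0, 0]
  ],
  "jaw": [0.5, 0.5]
}}

```text
time_s: 42.9
tool_pos: [0.5541, 0.0768, 0.3381]
tool_rot: [-180.0, -0.0, 175.0]
force: [-0.5, 0.2, 1.1]
grip_width: 0.0659
grasp_force: 40.0
```

Emit:
{"op": "send_rows", "data": {
  "xyz": [
    [0, 0, 0.001],
    [0, 0, 0]
  ],
  "rotation": [
    [0, 0, 0],
    [0, 0, 0]
  ],
  "jaw": [0.5, 0.5]
}}

```text
time_s: 43.1
tool_pos: [0.5545, 0.0767, 0.3381]
tool_rot: [-180.0, 0.1, 175.0]
force: [-1.6, -0.6, 4.9]
grip_width: 0.0656
grasp_force: 40.0
```

Emit:
{"op": "send_rows", "data": {
  "xyz": [
    [0, 0, 0],
    [0, 0, 0],
    [0, 0, 0],
    [0, 0, 0],
    [0, 0, -0.02],
    [0, 0, -0.03],
    [0, 0, -0.03],
    [0, 0, -0.03],
    [0, 0, 0]
  ],
  "rotation": [
    [0, 0, 0],
    [0, 0, 0],
    [0, 0, 0],
    [0, 0, 0],
    [0, 0, 0],
    [0, 0, 0],
    [0, 0, 0],
    [0, 0, 0],
    [0, 0, 0]
  ],
  "jaw": [1, 1, 1, 1, 1, 1, 1, 1, 1]
}}

```text
time_s: 44.0
tool_pos: [0.5549, 0.0769, 0.4513]
tool_rot: [179.9, 0.4, 175.0]
force: [1.5, 0.3, 1.0]
grip_width: 0.0872
grasp_force: 0.0
```

Emit:
{"op": "send_rows", "data": {
  "xyz": [
    [0.025, 0, 0],
    [0.03, 0, 0],
    [0.03, 0, 0],
    [0.025, 0, 0],
    [0, 0, 0],
    [0, 0, 0]
  ],
  "rotation": [
    [0, 0, 0],
    [0, 0, 0],
    [0, 0, 0],
    [0, 0, 0],
    [0, 0, 0],
    [0, 0, 0]
  ],
  "jaw": [0.5, 0.5, 0.5, 0.5, 0.5, 0.5]
}}

```text
time_s: 44.6
tool_pos: [0.4444, 0.0864, 0.4464]
tool_rot: [-179.9, -0.0, 175.0]
force: [-0.1, 0.3, 0.9]
grip_width: 0.0479
grasp_force: 0.0
```

```bash
python3 - <<'E'
from h import *
s=env.get_obs();print(s['qpos'],s['tool_pos'],s['tool_rot'],s['force'],s['grip_width'],s['grasp_force'])
boxes(('top','side'),.191)
a=np.load('cam_top.npz')['image'][130:260,190:320];b=np.load('cam_side.npz')['image'][130:260,220:350]
cv2.imwrite('pics/c7.png',cv2.resize(np.hstack([a,b]),(780,390),interpolation=2))
s=plan([(F(-.205,.002,.17),down(175),5,.5),(F(-.205,.002,.092),down(175),5,.5)])
E
```

```text
[-11.15525468  -6.59552359  -2.95340754 105.71281207  -0.30137933
  80.91026394  70.95189829] [0.4443702  0.08637586 0.44639825] [-1.79948985e+02 -2.05529624e-02  1.74993226e+02] [-0.05969323  0.33179928  0.88269543] 0.04786997026553213 0.0
side (276.02655029296875, 200.74594116210938) ctr [0.5695 0.0743] size [0.09700000286102295, 0.0949999988079071] ang 175.1
xyz [[0.001,0.0,0.023],[0.001,0.0,0.022],[0.001,0.001,0.023],[0.001,0.0,0.022],[0.001,0.0,0.023],[0.0,0.0,0.016],[0.0,0.0,0.015],[0.0,0.0,0.016],[0.0,0.0,0.015],[0.0,0.0,0.016]]
rot [[0.0,0.0,0.0],[0.0,0.0,0.0],[0.0,0.0,0.0],[0.0,0.0,0.0],[0.0,0.0,0.0],[0.0,0.0,0.0],[0.0,0.0,0.0],[0.0,0.0,0.0],[0.0,0.0,0.0],[0.0,0.0,0.0]]
jaw 10 [0.5]
max 0.023 0.0 end tcp [0.44   0.0875 0.2553] [-1.799e+02 -1.000e-01  1.750e+02]
```

View pics/c7.png

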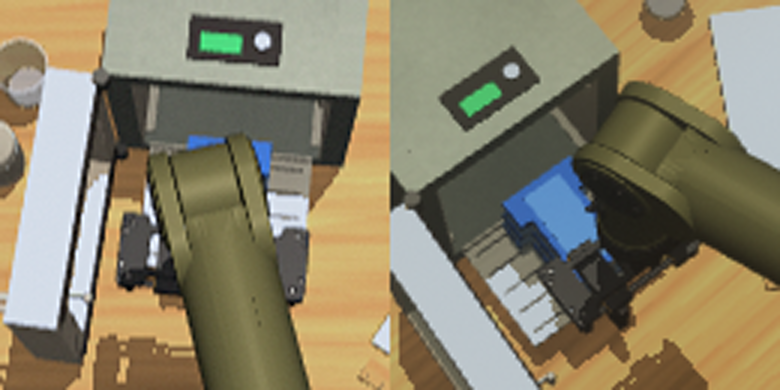

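The arm hides part of the stack, but the visible edges line up. I'll move aside for a clear check before pushing the shelf.

Emit:
{"op": "send_rows", "data": {
  "xyz": [
    [0, -0.04, 0],
    [0, -0.05, 0],
    [0, -0.05, 0],
    [0, -0.05, 0],
    [0, -0.04, 0],
    [0, 0, 0]
  ],
  "rotation": [
    [0, 0, 0],
    [0, 0, 0],
    [0, 0, 0],
    [0, 0, 0],
    [0, 0, 0],
    [0, 0, 0]
  ],
  "jaw": [0.5, 0.5, 0.5, 0.5, 0.5, 0.5]
}}

```text
time_s: 45.3
tool_pos: [0.4236, -0.1492, 0.4466]
tool_rot: [-179.8, -0.1, 174.3]
force: [-0.3, 0.4, 0.5]
grip_width: 0.0435
grasp_force: 0.0
```

```bash
python3 - <<'E'
from h import *
s=env.get_obs();print(s['qpos'],s['tool_pos'],s['tool_rot'])
boxes(('top','side'),.191)
a=np.load('cam_top.npz')['image'][140:240,210:310];b=np.load('cam_side.npz')['image'][150:250,230:330]
cv2.imwrite('pics/c8.png',cv2.resize(np.hstack([a,b]),(800,400),interpolation=2))
s=plan([(F(-.205,.002,.27),down(175),6,.5),(F(-.205,.002,.092),down(175),9,.5)])
E
```

```text
[  0.49453809  -7.99046437  13.97328963 106.6557423    2.14345809
  81.15883778  98.35192766] [ 0.42360982 -0.14916178  0.44658858] [-1.79815594e+02 -8.02774870e-02  1.74345801e+02]
top (264.52178955078125, 194.76766967773438) ctr [0.5535 0.076 ] size [0.13199999928474426, 0.0949999988079071] ang 175.3
side (279.4830322265625, 203.8394012451172) ctr [0.5533 0.0755] size [0.1289999932050705, 0.0949999988079071] ang 175.0
xyz [[0.001,0.039,0.002],[0.001,0.038,0.002],[0.001,0.039,0.002],[0.001,0.039,0.003],[0.0,0.038,0.002],[0.001,0.039,0.002],[0.0,0.0,0.02],[0.0,0.0,0.02],[0.0,0.0,0.019],[0.0,0.0,0.02],[0.0,0.0,0.02],[0.0,0.0,0.02],[0.0,0.0,0.019],[0.0,0.0,0.02],[0.0,0.0,0.02]]
rot [[0.0,0.0,0.0],[0.0,0.0,0.0],[0.0,0.0,0.0],[0.0,0.0,0.0],[0.0,0.0,-0.005],[0.0,0.0,0.0],[0.0,0.0,0.0],[0.0,0.0,0.0],[0.0,0.0,0.0],[0.0,0.0,0.0],[0.0,0.0,0.0],[0.0,0.0,0.0],[0.0,0.0,0.0],[0.0,0.0,0.0],[0.0,0.0,0.0]]
jaw 15 [0.5]
max 0.039 0.005 end tcp [0.4403 0.0878 0.2553] [-1.800e+02 -1.000e-01  1.751e+02]
```

View pics/c8.png

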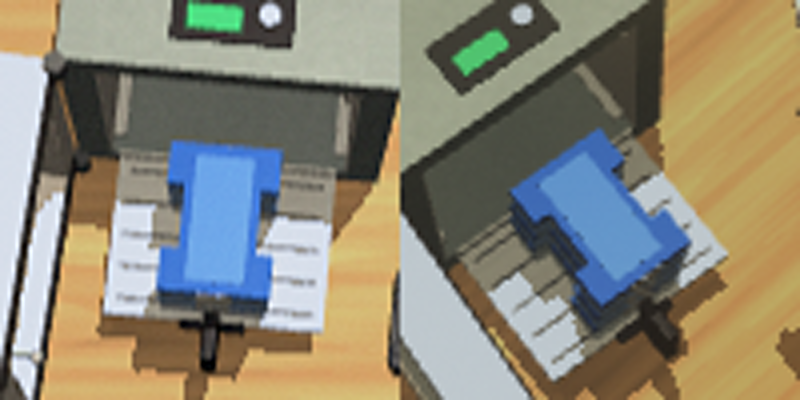

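All three boxes form a straight column, with both views agreeing on the lid centre at (0.553, 0.076). Now I grip the shelf plate and push it home.

Emit:
{"op": "send_rows", "data": {
  "xyz": [
    [0.001, 0.039, 0.002],
    [0.001, 0.038, 0.002],
    [0.001, 0.039, 0.002],
    [0.001, 0.039, 0.003],
    [0, 0.038, 0.002],
    [0.001, 0.039, 0.002],
    [0, 0, 0.02],
    [0, 0, 0.02],
    [0, 0, 0.019],
    [0, 0, 0.02],
    [0, 0, 0.02],
    [0, 0, 0.02],
    [0, 0, 0.019],
    [0, 0, 0.02],
    [0, 0, 0.02],
    [0, 0, 0]
  ],
  "rotation": [
    [0, 0, 0],
    [0, 0, 0],
    [0, 0, 0],
    [0, 0, 0],
    [0, 0, -0.005],
    [0, 0, 0],
    [0, 0, 0],
    [0, 0, 0],
    [0, 0, 0],
    [0, 0, 0],
    [0, 0, 0],
    [0, 0, 0],
    [0, 0, 0],
    [0, 0, 0],
    [0, 0, 0],
    [0, 0, 0]
  ],
  "jaw": [0.5, 0.5, 0.5, 0.5, 0.5, 0.5, 0.5, 0.5, 0.5, 0.5, 0.5, 0.5, 0.5, 0.5, 0.5, 0.5]
}}

```text
time_s: 47.0
tool_pos: [0.4378, 0.09, 0.2529]
tool_rot: [-179.9, -0.4, 175.4]
force: [-0.4, -0.5, -0.8]
grip_width: 0.043
grasp_force: 0.0
```

Emit:
{"op": "send_rows", "data": {
  "xyz": [
    [0, 0, 0],
    [0, 0, 0],
    [0, 0, 0],
    [0, 0, 0],
    [0, 0, 0],
    [0, 0, 0]
  ],
  "rotation": [
    [0, 0, 0],
    [0, 0, 0],
    [0, 0, 0],
    [0, 0, 0],
    [0, 0, 0],
    [0, 0, 0]
  ],
  "jaw": [0, 0, 0, 0, 0, 0],
  "newtons": 30
}}

```text
time_s: 47.6
tool_pos: [0.4395, 0.0884, 0.2561]
tool_rot: [-179.9, -0.0, 175.2]
force: [-0.7, -1.3, 3.5]
grip_width: 0.0131
grasp_force: 30.0
```

```bash
python3 - <<'E'
from h import *
s=env.get_obs();print(s['qpos'],s['tool_pos'],s['tool_rot'],s['force'],s['grip_width'],s['grasp_force'])
p,R=cur();g=p+R.apply([0,0,G]);l=g-fo;x0=l@fx;y0=l@fy;z0=g[2];print(x0,y0,z0)
s=plan([(F(x0+.01,y0,z0),down(175,-2),2,0),(F(x0+.08,y0,z0),down(175,-18),8,0),(F(x0+.172,y0,z0),down(175,-30),10,0)])
E
```

```text
[-11.27490415   1.84304352  -3.56498559 120.49003728   0.19924113
  57.70281698  70.30102593] [0.43951383 0.08842133 0.25614949] [-1.79938493e+02 -1.22621002e-02  1.75245606e+02] [-0.67111676 -1.28421662  3.45316261] 0.013105142762063609 29.995137127116323
-0.20608281963121214 0.002543544615480884 0.09264958407897111
xyz [[-0.002,0.0,0.0],[-0.002,0.0,0.0],[-0.003,0.0,0.0],[-0.003,0.0,0.001],[-0.003,0.0,0.001],[-0.003,0.0,0.002],[-0.003,0.0,0.001],[-0.003,0.0,0.002],[-0.003,0.0,0.002],[-0.002,0.0,0.003],[-0.005,0.0,0.003],[-0.006,0.0,0.003],[-0.005,0.0,0.003],[-0.005,0.0,0.004],[-0.005,0.0,0.003],[-0.005,0.0,0.004],[-0.005,0.0,0.004],[-0.005,0.0,0.004],[-0.005,0.0,0.004],[-0.004,0.0,0.005]]
rot [[0.0,-0.02,0.0],[0.0,-0.015,0.005],[0.0,-0.035,0.0],[0.0,-0.035,0.0],[0.0,-0.035,0.0],[0.0,-0.035,0.0],[0.0,-0.035,0.0],[0.0,-0.035,0.0],[0.0,-0.035,0.0],[0.0,-0.035,0.0],[0.0,-0.02,0.0],[0.0,-0.02,0.0],[0.0,-0.025,0.0],[0.0,-0.02,0.0],[0.0,-0.02,0.0],[0.0,-0.02,0.0],[0.0,-0.02,0.0],[0.0,-0.02,0.0],[0.0,-0.025,0.0],[0.0,-0.02,0.0]]
jaw 20 [0]
max 0.006 0.035 end tcp [0.529  0.0805 0.2338] [-179.9   30.1  175. ]
```

Emit:
{"op": "send_rows", "data": {
  "xyz": [
    [-0.002, 0, 0],
    [-0.002, 0, 0],
    [-0.003, 0, 0],
    [-0.003, 0, 0.001],
    [-0.003, 0, 0.001],
    [-0.003, 0, 0.002],
    [-0.003, 0, 0.001],
    [-0.003, 0, 0.002],
    [-0.003, 0, 0.002],
    [-0.002, 0, 0.003],
    [-0.005, 0, 0.003],
    [-0.006, 0, 0.003],
    [-0.005, 0, 0.003],
    [-0.005, 0, 0.004],
    [-0.005, 0, 0.003],
    [-0.005, 0, 0.004],
    [-0.005, 0, 0.004],
    [-0.005, 0, 0.004],
    [-0.005, 0, 0.004],
    [-0.004, 0, 0.005]
  ],
  "rotation": [
    [0, -0.02, 0],
    [0, -0.015, 0],
    [0, -0.035, 0],
    [0, -0.035, 0],
    [0, -0.035, 0],
    [0, -0.035, 0],
    [0, -0.035, 0],
    [0, -0.035, 0],
    [0, -0.035, 0],
    [0, -0.035, 0],
    [0, -0.02, 0],
    [0, -0.02, 0],
    [0, -0.025, 0],
    [0, -0.02, 0],
    [0, -0.02, 0],
    [0, -0.02, 0],
    [0, -0.02, 0],
    [0, -0.02, 0],
    [0, -0.025, 0],
    [0, -0.02, 0]
  ],
  "jaw": [0, 0, 0, 0, 0, 0, 0, 0, 0, 0, 0, 0, 0, 0, 0, 0, 0, 0, 0, 0]
}}

```text
time_s: 49.6
tool_pos: [0.5262, 0.0812, 0.2316]
tool_rot: [-179.7, 29.6, 175.3]
force: [-39.7, -1.6, 19.6]
grip_width: 0.0134
grasp_force: 30.0
```

Emit:
{"op": "send_rows", "data": {
  "xyz": [
    [0, 0, 0],
    [0, 0, 0]
  ],
  "rotation": [
    [0, 0, 0],
    [0, 0, 0]
  ],
  "jaw": [0, 0]
}}

```text
time_s: 49.8
tool_pos: [0.5265, 0.081, 0.2316]
tool_rot: [-179.8, 29.7, 175.3]
force: [-18.5, -2.2, -1.7]
grip_width: 0.0135
grasp_force: 30.0
```

```bash
python3 - <<'E'
from h import *
s=env.get_obs();print(s['qpos'],s['tool_pos'],s['tool_rot'],s['force'],s['grip_width'],s['grasp_force'])
p,R=cur();g=p+R.apply([0,0,G]);l=g-fo;print(l@fx,l@fy,g[2])
E
```

```text
[-12.63656411   5.3651011   -2.48928558 123.45697387  24.44068583
  25.05932637  50.33145521] [0.52652179 0.0809887  0.23163354] [-179.76034808   29.65902931  175.29456055] [-18.45311083  -2.23538301  -1.70502888] 0.013540860997254128 29.998302165186033
-0.037820559854759045 0.00218199373002739 0.08955563540774564
```

Emit:
{"op": "send_rows", "data": {
  "xyz": [
    [0, 0, 0],
    [0, 0, 0],
    [0, 0, 0],
    [0, 0, -0.03],
    [0, 0, -0.03],
    [0, 0, -0.03],
    [-0.01, -0.02, -0.03],
    [-0.01, -0.04, -0.02],
    [0, -0.05, 0],
    [0, -0.05, 0],
    [0, -0.05, 0],
    [0, 0, 0]
  ],
  "rotation": [
    [0, 0, 0],
    [0, 0, 0],
    [0, 0, 0],
    [0, 0, 0],
    [0, 0, 0],
    [0, 0, 0],
    [0, 0.08, 0],
    [0, 0.08, 0],
    [0, 0.08, 0],
    [0, 0.08, 0],
    [0, 0.08, 0],
    [0, 0, 0]
  ],
  "jaw": [0.5, 0.5, 0.5, 0.5, 0.5, 0.5, 0.5, 0.5, 0.5, 0.5, 0.5, 0.5]
}}

```text
time_s: 51.0
tool_pos: [0.4614, -0.1313, 0.3672]
tool_rot: [-179.7, 7.4, 174.7]
force: [0.2, 0.2, 0.2]
grip_width: 0.0439
grasp_force: 0.0
```

```bash
python3 - <<'E'
from h import *
s=env.get_obs();print(s['qpos'],s['tool_pos'],s['tool_rot'],s['force'])
T=shot('top');S=shot('side')
a=T['image'][130:260,190:320];b=S['image'][130:260,200:330]
cv2.imwrite('pics/c9.png',cv2.resize(np.hstack([a,b]),(780,390),interpolation=2))
for n,c,(x0,y0) in(('T',T,(190,130)),('S',S,(200,130))): print(n,[((np.array(proj(c,F(x,.002,.118)))-(x0,y0))*3).round() for x in(-.047,-.037,-.003)])
E
```

```text
[ -4.35260424  -4.62660329  16.5949162  113.00621001   0.77195888
  64.0216389   96.63380509] [ 0.46137823 -0.13127071  0.36723288] [-179.72834988    7.42917203  174.66801004] [0.18572955 0.19436805 0.1566418 ]
T [array([226., 172.]), array([227., 164.]), array([229., 137.])]
S [array([215., 214.]), array([210., 208.]), array([193., 186.])]
```

View pics/c9.png

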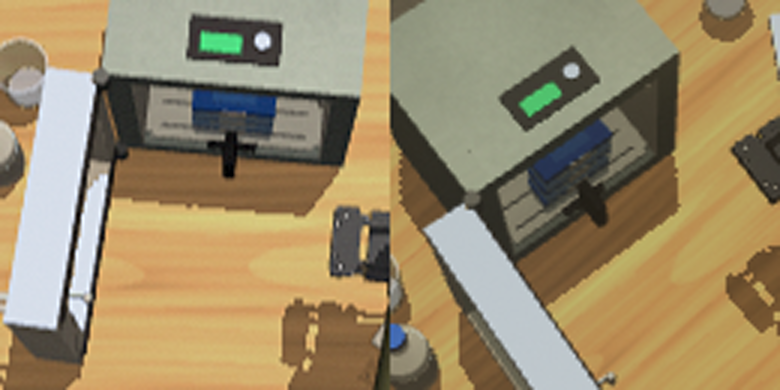

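The shelf grip is back at its home position and the column stands inside the freezer. Next I measure the door angle and plan the closing push from outside.

```bash
python3 - <<'E'
from h import *
T=dict(np.load('cam_top.npz'));a,b=[onz(T,190+u/3,130+v/3,.305)[:2] for u,v in((48,70),(5,324))]
d=b-a;dl=np.array([d@fx[:2],d@fy[:2]]);print('door dir local',dl,'theta',90-np.degrees(np.arctan2(-dl[1],-dl[0])) if 0 else np.degrees(np.arctan2(dl[0],dl[1])))
for q in(a,b): print('loc',(q-fo[:2])@fx[:2],(q-fo[:2])@fy[:2])
E
```

```text
door dir local [-0.27914188  0.01190224] theta -87.55846288271431
loc 0.00010479040657346389 0.197967391246151
loc -0.27903709337280225 0.20986963080342372
```

```bash
python3 - <<'E'
from h import *
def D(th,x,y,z):
    a=-np.radians(th);return F(np.cos(a)*x-np.sin(a)*y,.14+np.sin(a)*x+np.cos(a)*y,z)
s=plan([([.46,-.10,.37],down(150),5,0),(D(92.4,-.11,-.18,.37),down(83),15,0)])
s=plan([(D(92.4,-.11,-.18,.275),down(83),5,0)],s)
w=[(D(92.4,-.075,-.18,.275),down(83),3,0)]+[(D(t,-.073,-.18,.275),down(175-t),2,0) for t in (84,76,68,60,52,44,36,28,20,12,4)]
s=plan(w,s)
E
```

```text
xyz [[-0.004,0.006,-0.033],[-0.002,0.005,-0.034],[-0.001,0.005,-0.033],[0.0,0.004,-0.034],[0.002,0.004,-0.033],[0.013,0.026,0.0],[0.015,0.026,0.0],[0.017,0.024,0.0],[0.018,0.023,0.0],[0.021,0.021,0.0],[0.022,0.019,0.001],[0.023,0.018,0.0],[0.025,0.016,0.0],[0.025,0.014,0.0],[0.027,0.012,0.0],[0.028,0.01,0.0],[0.028,0.007,0.0],[0.029,0.006,0.0],[0.03,0.003,0.0],[0.029,0.001,0.0]]
rot [[0.005,0.025,0.085],[0.005,0.025,0.09],[0.005,0.025,0.085],[0.005,0.025,0.09],[0.005,0.03,0.09],[0.0,0.0,0.08],[0.0,0.0,0.075],[0.0,0.0,0.08],[0.0,0.0,0.075],[0.0,0.0,0.08],[0.0,0.0,0.075],[0.0,0.0,0.08],[0.0,0.0,0.075],[0.0,0.0,0.08],[0.0,0.0,0.08],[0.0,0.0,0.075],[0.0,-0.005,0.08],[0.0,0.0,0.075],[0.0,0.0,0.08],[0.0,0.0,0.075]]
jaw 20 [0]
max 0.034 0.09 end tcp [0.492  0.3397 0.5335] [-1.80e+02  1.00e-01  8.31e+01]
xyz [[0.0,0.0,0.019],[0.0,0.0,0.019],[0.0,0.0,0.019],[0.0,0.0,0.019],[0.0,0.0,0.019]]
rot [[0.0,0.0,0.0],[0.0,0.0,0.0],[0.0,0.0,0.0],[0.0,0.0,0.0],[0.0,0.0,0.0]]
jaw 5 [0]
max 0.019 0.0 end tcp [0.4919 0.3395 0.4385] [-1.80e+02  1.00e-01  8.31e+01]
xyz [[-0.012,0.0,0.0],[-0.011,0.0,0.0],[-0.
[... 258 characters left out ...]
13,-0.004,0.0],[-0.012,-0.006,0.0],[-0.013,-0.004,0.0],[-0.013,-0.005,0.0],[-0.013,-0.004,0.0]]
rot [[0.0,0.0,0.0],[0.0,0.0,0.0],[0.0,0.0,0.0],[0.0,0.0,-0.07],[0.0,0.0,-0.07],[0.0,0.0,-0.07],[0.0,0.0,-0.065],[0.0,0.0,-0.07],[0.0,0.0,-0.07],[0.0,0.0,-0.07],[0.0,0.0,-0.07],[0.0,0.0,-0.07],[0.0,0.0,-0.07],[0.0,0.0,-0.07],[0.0,0.0,-0.07],[0.0,0.0,-0.07],[0.0,0.0,-0.07],[0.0,0.0,-0.07],[0.0,0.0,-0.07],[0.0,0.0,-0.07]]
jaw 20 [0]
xyz [[-0.012,-0.005,0.0],[-0.013,-0.004,0.0],[-0.013,-0.005,0.0],[-0.013,-0.004,0.0],[-0.012,-0.006,0.001]]
rot [[0.0,0.0,-0.07],[0.0,0.0,-0.07],[0.0,0.0,-0.07],[0.0,0.0,-0.07],[0.0,0.0,-0.07]]
jaw 5 [0]
max 0.015 0.07 end tcp [0.5564 0.0407 0.438 ] [-179.9   -0.   171.1]
```

Emit:
{"op": "send_rows", "data": {
  "xyz": [
    [-0.004, 0.006, -0.033],
    [-0.002, 0.005, -0.034],
    [-0.001, 0.005, -0.033],
    [0, 0.004, -0.034],
    [0.002, 0.004, -0.033],
    [0.013, 0.026, 0],
    [0.015, 0.026, 0],
    [0.017, 0.024, 0],
    [0.018, 0.023, 0],
    [0.021, 0.021, 0],
    [0.022, 0.019, 0],
    [0.023, 0.018, 0],
    [0.025, 0.016, 0],
    [0.025, 0.014, 0],
    [0.027, 0.012, 0],
    [0.028, 0.01, 0],
    [0.028, 0.007, 0],
    [0.029, 0.006, 0],
    [0.03, 0.003, 0],
    [0.029, 0.001, 0]
  ],
  "rotation": [
    [0.005, 0.025, 0.085],
    [0.005, 0.025, 0.09],
    [0.005, 0.025, 0.085],
    [0.005, 0.025, 0.09],
    [0.005, 0.03, 0.09],
    [0, 0, 0.08],
    [0, 0, 0.075],
    [0, 0, 0.08],
    [0, 0, 0.075],
    [0, 0, 0.08],
    [0, 0, 0.075],
    [0, 0, 0.08],
    [0, 0, 0.075],
    [0, 0, 0.08],
    [0, 0, 0.08],
    [0, 0, 0.075],
    [0, -0.005, 0.08],
    [0, 0, 0.075],
    [0, 0, 0.08],
    [0, 0, 0.075]
  ],
  "jaw": [0, 0, 0, 0, 0, 0, 0, 0, 0, 0, 0, 0, 0, 0, 0, 0, 0, 0, 0, 0]
}}

```text
time_s: 53.1
tool_pos: [0.4889, 0.3444, 0.5342]
tool_rot: [-179.8, -0.1, 83.3]
force: [0.4, 0.2, -0.4]
grip_width: 0.0004
grasp_force: 0.0
```

Emit:
{"op": "send_rows", "data": {
  "xyz": [
    [0, 0, 0],
    [0, 0, 0]
  ],
  "rotation": [
    [0, 0, 0],
    [0, 0, 0]
  ],
  "jaw": [0, 0]
}}

```text
time_s: 53.3
tool_pos: [0.4892, 0.343, 0.5335]
tool_rot: [-179.7, 0.0, 83.6]
force: [0.0, -0.9, 0.1]
grip_width: 0.0006
grasp_force: 0.0
```

```bash
python3 - <<'E'
from h import *
s=env.get_obs();print(s['qpos'],s['tool_pos'],s['tool_rot'],s['force'])
E
```

```text
[-27.3890585   10.91472426 -12.11358654  78.03446568   2.09053548
  91.47804038 -45.68843373] [0.48918253 0.34298213 0.53345349] [-1.79732707e+02  5.78093611e-03  8.35547184e+01] [ 0.02781925 -0.85458692  0.10512841]
```

Position is good. Descend and sweep the door towards shut.

Emit:
{"op": "send_rows", "data": {
  "xyz": [
    [0, 0, 0.019],
    [0, 0, 0.019],
    [0, 0, 0.019],
    [0, 0, 0.019],
    [0, 0, 0.019],
    [-0.012, 0, 0],
    [-0.011, 0, 0],
    [-0.012, 0, 0],
    [-0.014, -0.005, 0],
    [-0.015, -0.005, 0],
    [-0.013, -0.004, 0],
    [-0.012, -0.006, 0],
    [-0.013, -0.004, 0],
    [-0.012, -0.005, 0],
    [-0.013, -0.004, 0],
    [-0.013, -0.005, 0]
  ],
  "rotation": [
    [0, 0, 0],
    [0, 0, 0],
    [0, 0, 0],
    [0, 0, 0],
    [0, 0, 0],
    [0, 0, 0],
    [0, 0, 0],
    [0, 0, 0],
    [0, 0, -0.07],
    [0, 0, -0.07],
    [0, 0, -0.07],
    [0, 0, -0.065],
    [0, 0, -0.07],
    [0, 0, -0.07],
    [0, 0, -0.07],
    [0, 0, -0.07]
  ],
  "jaw": [0, 0, 0, 0, 0, 0, 0, 0, 0, 0, 0, 0, 0, 0, 0, 0]
}}

```text
time_s: 54.9
tool_pos: [0.4602, 0.1979, 0.4403]
tool_rot: [-179.9, -0.2, 115.3]
force: [-0.2, 2.0, 0.5]
grip_width: 0.0005
grasp_force: 0.9
```

```bash
python3 - <<'E'
from h import *
s=env.get_obs();print(s['qpos'],s['tool_pos'],s['tool_rot'],s['force'],s['wrist_torque'])
p,R=cur();l=p-fo;v=np.array([l@fx,l@fy-.14]);print('r',np.hypot(*v),'theta',(242.24-0)-0,np.degrees(np.arctan2(v[1],v[0]))%360, 'closed angle',np.degrees(np.arctan2(-.18,-.073))%360)
def D(th,x,y,z):
    a=-np.radians(th);return F(np.cos(a)*x-np.sin(a)*y,.14+np.sin(a)*x+np.cos(a)*y,z)
plan([(D(t,-.073,-.18,.275),down(175-t),2,0) for t in (52,44,36,28,20,12,5)])
E
```

```text
[-17.97214465  -0.25427431  -8.22764466 100.4165072   -0.22050107
  79.97724403  -0.90214518] [0.46017963 0.19794486 0.44026032] [-1.79855030e+02 -1.78391511e-01  1.15258648e+02] [-0.2191842   1.95359994  0.53108466] [ 0.27932873 -0.0883115  -0.03170505]
r 0.1964937505567297 theta 242.24 187.72293385699885 closed angle 247.92471220042722
xyz [[-0.014,-0.003,0.001],[-0.013,-0.005,0.001],[-0.013,-0.004,0.0],[-0.012,-0.005,0.0],[-0.013,-0.004,0.0],[-0.013,-0.005,0.0],[-0.013,-0.004,0.0],[-0.012,-0.005,0.0],[-0.013,-0.004,0.0],[-0.013,-0.006,0.0],[-0.013,-0.004,0.0],[-0.012,-0.005,0.0],[-0.011,-0.004,0.0],[-0.012,-0.004,0.0]]
rot [[0.0,0.0,-0.07],[0.0,-0.005,-0.065],[0.0,0.0,-0.07],[0.0,0.0,-0.07],[0.0,0.0,-0.07],[-0.005,0.0,-0.07],[0.0,0.0,-0.07],[0.0,0.0,-0.07],[0.0,0.0,-0.07],[0.0,0.0,-0.07],[0.0,0.0,-0.07],[0.0,0.0,-0.07],[0.0,0.0,-0.06],[0.0,0.0,-0.06]]
jaw 14 [0]
max 0.014 0.07 end tcp [0.5542 0.0429 0.4384] [1.799e+02 1.000e-01 1.700e+02]
```

Emit:
{"op": "send_rows", "data": {
  "xyz": [
    [-0.014, -0.003, 0],
    [-0.013, -0.005, 0],
    [-0.013, -0.004, 0],
    [-0.012, -0.005, 0],
    [-0.013, -0.004, 0],
    [-0.013, -0.005, 0],
    [-0.013, -0.004, 0],
    [-0.012, -0.005, 0],
    [-0.013, -0.004, 0],
    [-0.013, -0.006, 0],
    [-0.013, -0.004, 0],
    [-0.012, -0.005, 0],
    [-0.011, -0.004, 0],
    [-0.012, -0.004, 0],
    [0, 0, 0]
  ],
  "rotation": [
    [0, 0, -0.07],
    [0, -0.005, -0.065],
    [0, 0, -0.07],
    [0, 0, -0.07],
    [0, 0, -0.07],
    [-0.005, 0, -0.07],
    [0, 0, -0.07],
    [0, 0, -0.07],
    [0, 0, -0.07],
    [0, 0, -0.07],
    [0, 0, -0.07],
    [0, 0, -0.07],
    [0, 0, -0.06],
    [0, 0, -0.06],
    [0, 0, 0]
  ],
  "jaw": [0, 0, 0, 0, 0, 0, 0, 0, 0, 0, 0, 0, 0, 0, 0]
}}

```text
time_s: 56.4
tool_pos: [0.5547, 0.041, 0.4399]
tool_rot: [-179.9, 0.2, 169.6]
force: [0.4, 0.1, -0.3]
grip_width: 0.0006
grasp_force: 0.0
```

```bash
python3 - <<'E'
from h import *
s=env.get_obs();print(s['qpos'],s['tool_pos'],s['tool_rot'],s['force'],s['wrist_torque'])
p,R=cur();l=p-fo;print('local',l@fx,l@fy)
def D(th,x,y,z):
    a=-np.radians(th);return F(np.cos(a)*x-np.sin(a)*y,.14+np.sin(a)*x+np.cos(a)*y,z)
plan([(D(0,-.073,-.18,.275),down(175),3,0)])
E
```

```text
[-8.20914125e+00  6.06452631e+00  1.31131120e+00  9.38479389e+01
 -2.16319767e-02  7.99606098e+01  7.27249772e+01] [0.55471608 0.04097226 0.43990689] [-1.79926232e+02  1.57520963e-01  1.69626653e+02] [ 0.35641789  0.10898275 -0.26821447] [ 0.01398031 -0.04703844 -0.01888334]
local -0.08725114264219462 -0.034824548574222784
xyz [[-0.005,-0.001,0.0],[-0.005,-0.002,0.001],[-0.005,-0.001,0.0]]
rot [[0.0,0.0,-0.03],[0.0,0.0,-0.035],[0.0,0.005,-0.03]]
jaw 3 [0]
max 0.005 0.035 end tcp [0.5689 0.0348 0.439 ] [-1.799e+02 -1.000e-01  1.751e+02]
```

Now I push onto the catch in small steps.

Emit:
{"op": "send_rows", "data": {
  "xyz": [
    [-0.005, -0.001, 0],
    [-0.005, -0.002, 0],
    [-0.005, -0.001, 0],
    [0, 0, 0]
  ],
  "rotation": [
    [0, 0, -0.03],
    [0, 0, -0.035],
    [0, 0, -0.03],
    [0, 0, 0]
  ],
  "jaw": [0, 0, 0, 0]
}}

```text
time_s: 56.8
tool_pos: [0.5682, 0.0364, 0.4397]
tool_rot: [-179.9, 0.1, 175.1]
force: [0.5, -0.1, -0.0]
grip_width: 0.0006
grasp_force: 0.0
```

Emit:
{"op": "send_rows", "data": {
  "xyz": [
    [-0.003, 0, 0],
    [-0.002, 0, 0],
    [0, 0, 0]
  ],
  "rotation": [
    [0, 0, 0],
    [0, 0, 0],
    [0, 0, 0]
  ],
  "jaw": [0, 0, 0]
}}

```text
time_s: 57.1
tool_pos: [0.572, 0.0369, 0.4396]
tool_rot: [-179.9, -0.2, 175.2]
force: [-8.9, 0.5, 6.4]
grip_width: 0.0004
grasp_force: 4.6
```

```bash
python3 - <<'E'
from h import *
s=env.get_obs();print(s['tool_pos'],s['tool_rot'],s['force'],s['wrist_torque'])
p,R=cur();l=p-fo;print('local',l@fx,l@fy)
E
```

```text
[0.57197593 0.03689186 0.43957238] [-179.91390385   -0.24718357  175.19626793] [-8.9401666   0.48223022  6.39042556] [-0.09422549  1.7012221  -0.0490774 ]
local -0.06970863455037477 -0.03743180783956507
```

Emit:
{"op": "send_rows", "data": {
  "xyz": [
    [-0.002, 0, 0],
    [-0.002, 0, 0],
    [0, 0, 0]
  ],
  "rotation": [
    [0, 0, 0],
    [0, 0, 0],
    [0, 0, 0]
  ],
  "jaw": [0, 0, 0]
}}

```text
time_s: 57.4
tool_pos: [0.5734, 0.0369, 0.4396]
tool_rot: [-179.9, -0.8, 175.2]
force: [-22.2, -0.8, 12.2]
grip_width: 0.0004
grasp_force: 11.3
```

Emit:
{"op": "send_rows", "data": {
  "xyz": [
    [-0.002, 0, 0],
    [-0.002, 0, 0],
    [0, 0, 0]
  ],
  "rotation": [
    [0, 0, 0],
    [0, 0, 0],
    [0, 0, 0]
  ],
  "jaw": [0, 0, 0]
}}

```text
time_s: 57.7
tool_pos: [0.5748, 0.0369, 0.4396]
tool_rot: [-179.8, -1.3, 175.3]
force: [-36.0, -0.8, 17.3]
grip_width: 0.0005
grasp_force: 17.9
```

Emit:
{"op": "send_rows", "data": {
  "xyz": [
    [-0.002, 0, 0],
    [-0.002, 0, 0],
    [0, 0, 0]
  ],
  "rotation": [
    [0, 0, 0],
    [0, 0, 0],
    [0, 0, 0]
  ],
  "jaw": [0, 0, 0]
}}

```text
time_s: 58.0
tool_pos: [0.5763, 0.0368, 0.4397]
tool_rot: [-179.8, -1.9, 175.3]
force: [-49.4, -0.4, 23.2]
grip_width: 0.0009
grasp_force: 24.5
```

The force rose linearly to 49 N with no movement at the contact, so the door is against its stop. Backing off to check.

Emit:
{"op": "send_rows", "data": {
  "xyz": [
    [0.01, 0, 0],
    [0.015, 0, 0],
    [0.02, 0, 0],
    [0.01, 0, -0.01],
    [0, 0, -0.04],
    [0, 0, -0.04],
    [0, -0.04, 0],
    [0, -0.05, 0],
    [0, -0.05, 0],
    [0, -0.05, 0],
    [0, -0.05, 0],
    [0, 0, 0]
  ],
  "rotation": [
    [0, 0, 0],
    [0, 0, 0],
    [0, 0, 0],
    [0, 0, 0],
    [0, 0, 0],
    [0, 0, 0],
    [0, 0, 0],
    [0, 0, 0],
    [0, 0, 0],
    [0, 0, 0],
    [0, 0, 0],
    [0, 0, 0]
  ],
  "jaw": [0, 0, 0, 0, 0, 0, 0, 0, 0, 0, 0, 0]
}}

```text
time_s: 59.2
tool_pos: [0.5083, -0.2072, 0.5301]
tool_rot: [-179.6, 0.1, 174.4]
force: [-0.1, -0.0, 0.9]
grip_width: 0.0003
grasp_force: 0.0
```

```bash
python3 - <<'E'
from h import *
a0=cv2.imread('pics/top0.png')[85:235,210:330];b0=cv2.imread('pics/side0.png')[95:235,185:320]
a=shot('top')['image'][85:235,210:330];b=shot('side')['image'][95:235,185:320]
# front edge of the door top (bright lid) columns vs start, away from the arm
for n,i0,i1,box in (('top',a0,a,(slice(70,105),slice(10,102))),('side',b0,b,(slice(55,120),slice(40,122)))):
    d=cv2.absdiff(i0,i1).max(2);print(n,'door-top changed px',(d[box]>40).sum(),'of',d[box].size)
im=np.zeros((420,800,3),np.uint8);A=cv2.resize(a,(336,420));B=cv2.resize(b,(405,420));im[:,:336]=A;im[:,340:745]=B;cv2.imwrite('pics/c10.png',im)
s=env.get_obs();print(s['tool_pos'],s['force'],s['time_s'])
E
```

```text
top door-top changed px 0 of 3220
side door-top changed px 0 of 5330
[ 0.51043744 -0.2002304   0.5298017 ] [-0.10059308  0.4502033  -0.42469476] 59.3
```

View pics/c10.png

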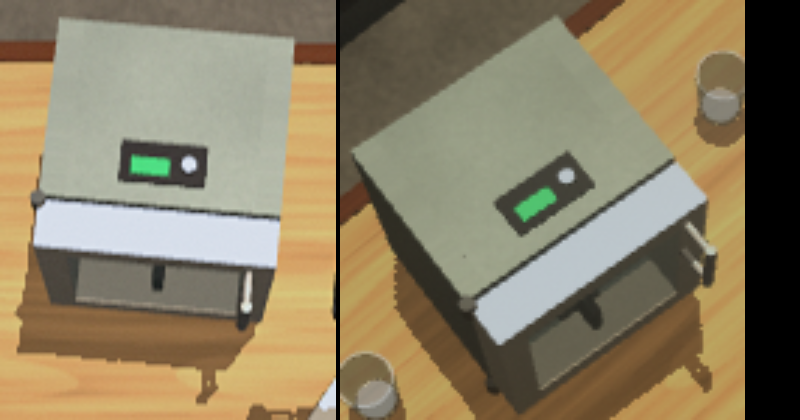

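The door top matches the starting image with zero changed pixels, so the door is seated, and the grip behind the glass is at its home position. Handing in.

```bash
python3 -c "
from cell import env
print(env.sign_off())"
```

```text
the job is handed in; nothing more can be done
None
```

I handed in the job at about 59 s: all three boxes are stacked on the middle of the shelf, the shelf is home and the door is shut on its catch; the hand-in returned no verdict. On the way the first box hit the shelf's pull grip (about 56 N at the wrist) and was straightened before release.

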